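# Index a gem tester's sample carousel the shorter way and cap the stone

### The arm

A 7-joint arm with a two-finger parallel gripper is mounted at the origin on the work surface. World frame = base frame: x ahead of the robot, y to its left, z up, the work surface at z = 0. Lengths are in m, angles in rad, forces in N, time in s.
With the tool pointing down it reaches from about 0.425 to 0.825 m from the base axis. Payload 3.6 kg.
Tool frame: the origin (TCP) lies between the finger pads; the fingertips stand 19 mm ahead of it and the grasp point (between the pads) is the TCP; x points along the fingers, y is the direction in which the jaws open and shut, and the axes are right-handed (so a half turn about x gives the same grasp; the last joint's range is limited). The gripper opens to 93 mm and grips with 3 to 60 N. Pads are 15 mm wide; open, the fingers measure 128 mm over their backs; the gripper's body (75 mm by 188 mm) begins 65 mm behind the grasp point.
Start: joints at [-1.29, 0.615, -0.013, 1.423, 0.008, 1.103, -0.04], TCP at [0.197, 0.619, 0.238] pointing down, gripper open.
Joint ranges: [-3.12, 3.12], [-0.3, 2.06], [-1.34, 1.32], [0.26, 2.42], [-1.36, 4.5], [0.01, 1.98], [-2.84, 2.84]. Speed limits (rad/s): [2.79, 2.79, 3.14, 3.14, 3.14, 3.14, 3.14].

### API

Orientations are given as a unit quaternion [w, x, y, z].
In Python, from station import bot gives the robot as it stands.
- The arm moves only by the tool arm_command, never from a script. Its argument "increments" is a list of rows, each an object of numbers: "tx", "ty", "tz": the shift along the tool's x, y, z in mm; "ax", "ay", "az": the turn, a rotation vector about the tool's x, y, z in rad. In form: [{"tx": .., "ty": .., "tz": .., "ax": .., "ay": .., "az": ..}, ...]. A call has 1 to 12 rows; each row shifts and turns the pose as measured when the row begins, along the tool's axes as they then stand; what a row does not reach is not made up. A row lasts 1/12 s, in which the tool goes at most 41.7 mm and 7.16 degrees, less where a joint would pass 70% of its speed; a pose out of reach is approached as far as the arm can. A call with a gripper value outside its range is refused whole. "gripper" is the closure in counts, from 0 (fully open) to 255 (shut), set as the call begins (left out, the last holds). The fingers move at their own pace and stop on an object; the grip force is fixed at half the most. Time passes only in rows, so rows that do not move let the fingers close. It gives the time, the measured TCP pose, the force and the opening at its end, in the units of the state.
- bot.sense(): the state, without advancing time (a new reading comes with each control period).
- bot.capture(name): name is "scene" or "top" or "wrist"; returns the picture (420x560x3 uint8, red, green, blue); there is no depth.
- bot.camera_info(name): a dict with "fx", "fy", "cx", "cy" (pixels), "view" (4x4, takes a point from world to camera coordinates); the wrist camera has in their place "tool_from_camera" (4x4, takes a point from camera to tool coordinates, whose origin is the TCP and whose axes are the tool frame's). Camera axes: x right, y down, z forward; pixel columns grow to the right and rows downward; lengths in m; the calibration is good to about 2 mm. A picture is of the moment at which its call begins: read the wrist's pose just before it. camera_info takes no time and is no camera call.
- bot.finish_job(): hands the job in, once; it reports no verdict.
Trained networks look in the newest picture that a camera, given by its name, has taken for a name from the list of things; names that differ only in an ending like _2 or _b are one class to them, and where a whole thing is asked for, a point or a joint stands for the part that bears it (a point fixed in the world has none). Each returns a list of dicts, best first, with "confidence" (0 to 1); they miss things now and then, are a little off and sometimes report something else, mostly with a low value. They report only what shows in the picture. A call takes as long as a camera call. They do not tell look-alikes from the thing itself.
- bot.recognise(camera, thing): "point" ([row, column] in pixels, amid what is visible of it).
- bot.trace(camera, thing): "mask" (420x560 bool, what is visible of it) and "point" ([row, column] in pixels, amid what is visible of it).
- bot.landmark_of(camera, thing): "point" ([row, column] in pixels: a listed point, or the origin of a listed thing).
The state is a dict: "time_s": time; "joint_pos": joint angles; "joint_vel": joint speeds; "joint_torque": joint torques, N m; "ee_pos": TCP position; "ee_rot": TCP orientation; "force": force on the tool from outside, world axes, zero at the start; "wrist_torque": the same for the moment, N m; "grip_width": opening from 0.0 (shut) to 1.0 (fully open).
Only numpy, scipy, OpenCV 4.12 (cv2) and the standard library are available. Lean on these libraries where they do the work, as an engineer would, in place of code of your own. Each camera call takes 0.05 s, during which the arm holds its last target. There are 200 camera calls.

### The job

Get the blue stone ready for its reading: hold the tester's sample carousel up clear of its locating pin, turn it the shorter way round to bring the jar with the blue stone to the read station, and let it down gently, feeling for the pin, until the carousel drops fully home. Then set the black light cap over the blue stone's jar, flat on the carousel, and let go; keep the other stones in their nests and leave the rest of the bench alone.

Things in the scene. Friction and masses are not known exactly. Their poses are not given: they have to be found in the camera images.
- tester: White bench instrument, 300 x 250 x 62 mm, with a blue console (108 mm high) along its far edge. Origin: on the carousel axis at bench level; x points to the console, so the read station is at -x. There a flat-topped brass locating pin, 8 mm thick, stands 72 mm from the axis, up to 0.25 rad to either side of -x: not measured, only sight (clamp block with red line, outside the rim) or feel finds it.
- carousel (a joint): Turn of the carousel about its vertical axis, rad, 0 at the start, growing anticlockwise from above. Endless both ways, light friction, not wrapped (past pi it reads more than pi). A nest that is d anticlockwise of the tester's -x direction comes to the read station by a turn of -d, give or take the pin's 0.25 rad. At the start the read station is half-way between two nests.
- lift (a joint): Height of the carousel above home, m: 0 fully home with the pin in a notch; 0.007 to 0.0085 when the plate stands on top of the pin, as at the start; at most 0.024. With its jars the carousel weighs 7 to 9 N and slides down by itself when let go. At home the plate's upper face is 80 mm above the bench.
- plate: The carousel's grey plate, 156 mm across, 10 mm thick; origin on the axis at its underside; turns and rises with the carousel. Six nests 60 degrees apart are centred 50 mm from the axis; in line with each the rim has an open notch 11 mm wide and 16 mm deep, which drops over the pin with 1.5 mm to spare on either side.
- handle (a point): Centre of the carousel's handle, on the axis: a black upright bar 44 mm long (this point's x), 12 mm thick (y), 24 mm high, on a post; to be pinched across its thickness from above. The centre is 46 mm above the plate's upper face; nothing else on the plate is higher than 20 mm. Turns and rises with the carousel.
- blue_jar (a point): Centre of the round black jar with the blue stone, 28 mm across, 20 mm high, loose in its nest between three steel pegs 5 mm high whose outer sides are within 19 mm of the nest's centre. At the start it is in one of the four nests 90 or 150 degrees from the read direction, either way.
- cap_center (a point): Light cap: a black cup upside down, 49 mm outside, 42 mm inside, 27 mm high, open below, with a round stem 18 mm across and 40 mm high on top (orange end) to hold it by, best near its upper end; 56 to 91 g. Stands on the bench left or right of the tester. The point is on its axis half-way up, 33.5 mm above the lower rim and as far below the stem's top; z is up.
- red_jar (a point): Centre of the like jar with the red stone, in a nest of its own.
- green_jar (a point): Centre of the like jar with the green stone, in a nest of its own.
- amber_jar (a point): Centre of the like jar with the amber stone, in a nest of its own.
- clear_jar (a point): Centre of the like jar with the colourless stone, in a nest of its own.
- violet_jar (a point): Centre of the like jar with the violet stone, in a nest of its own.
- loupe: Black eyeglass loupe, 40 mm across and 34 mm high, on the bench; origin under its centre. To be left alone.
- driver: Screwdriver with red handle, 140 mm long, lying on the bench. To be left alone.
- weight: Brass weight with a knob, 30 mm across and 46 mm high. To be left alone.
- pot: Amber glass pot with steel lid, 48 mm across and 45 mm high. To be left alone.
- calipers: Steel calipers, 150 mm long, lying on the bench. To be left alone.
Not all that is in view belongs to the job. What is shaped like the part that bears cap_center but pink or yellow is not meant.

How it is judged:
By the outcome, as a careful person would: the job done as asked, in the order asked, and still so for the second after the job is handed in, with the robot touching nothing.
It also fails if it takes over 72 s, if anything falls off the work surface, if the arm or the gripper's body presses on something with over 40 N, if the wrist force passes 120 N, or if a joint passes its speed limit or range.

## Working session

There is one attempt and no reset: what is moved stays moved. The work goes in short steps, Python scripts to look and compute and a tool call to move; the robot and the scene stay as the last step left them, time stands still between calls to the robot, and variables do not carry over. Pictures are saved under pics/ and viewed, about 8 in all and at most 12, crops included, and the job is handed in when it is done.

Besides the shell and the picture viewer there is one more tool, called after "Call:" as a command line: name --argument value ..., lists and objects as JSON in quotes. arm_command: Moves the arm, as the interface text tells. Its arguments: {"type":"object","properties":{"increments":{"type":"array","items":{"type":"object","properties":{"tx":{"type":"number"},"ty":{"type":"number"},"tz":{"type":"number"},"ax":{"type":"number"},"ay":{"type":"number"},"az":{"type":"number"}}}},"gripper":{"type":"number"}},"required":["increments"]}

```bash
mkdir -p pics; ls; cat > h.py <<'E'
import numpy as np, cv2
from station import bot
from scipy.spatial.transform import Rotation as R
def T():
    s=bot.sense(); q=s['ee_rot']; M=np.eye(4); M[:3,:3]=R.from_quat([q[1],q[2],q[3],q[0]]).as_matrix(); M[:3,3]=s['ee_pos']; return M
def c2w(n):
    i=bot.camera_info(n)
    return T()@np.array(i['tool_from_camera']) if 'tool_from_camera' in i else np.linalg.inv(np.array(i['view']))
def ray(n,p,M=None):
    i=bot.camera_info(n); M=c2w(n) if M is None else M
    d=M[:3,:3]@np.array([(p[1]-i['cx'])/i['fx'],(p[0]-i['cy'])/i['fy'],1.]); return M[:3,3],d/np.linalg.norm(d)
def atz(n,p,z,M=None):
    o,d=ray(n,p,M); return o+d*(z-o[2])/d[2]
def proj(n,X,M=None):
    i=bot.camera_info(n); M=c2w(n) if M is None else M
    c=np.linalg.inv(M)@np.append(X,1); return [i['fy']*c[1]/c[2]+i['cy'],i['fx']*c[0]/c[2]+i['cx']]
def tri(rs):
    A=sum(np.eye(3)-np.outer(d,d) for o,d in rs); b=sum((np.eye(3)-np.outer(d,d))@o for o,d in rs); X=np.linalg.solve(A,b)
    return X,[float(np.linalg.norm(np.cross(X-o,d))) for o,d in rs]
def save(im,f,k=1): cv2.imwrite('pics/'+f,cv2.resize(im[:,:,::-1],None,fx=k,fy=k,interpolation=cv2.INTER_CUBIC))
E
python3 - <<'E'
from h import *
a=bot.capture('scene');b=bot.capture('top')
save(a,'s0.png',1.4);save(b,'t0.png',1.4)
print(bot.sense())
for n in('scene','top'):
    print(n,c2w(n).round(3).tolist(),bot.camera_info(n)['fx'])
    for t in('handle','cap_center','blue_jar','red_jar','green_jar','amber_jar','clear_jar','violet_jar','tester','plate'):
        print(t,[(np.round(r['point']).tolist(),round(r['confidence'],2)) for r in bot.landmark_of(n,t)][:4])
E
```

```text
pics
{'time_s': 0.1, 'joint_pos': array([-1.28951308,  0.61582079, -0.01265931,  1.42472861,  0.00812554,
        1.10337427, -0.04035529]), 'joint_vel': array([ 0.00095468, -0.0040635 ,  0.00080396, -0.00403223,  0.00026582,
       -0.0002363 , -0.00185464]), 'joint_torque': array([ 8.80431180e-04, -4.60041904e+01,  2.10063974e-01, -1.66244262e+01,
       -6.11328101e-02,  1.69174222e-02,  1.25969200e-04]), 'ee_pos': array([0.19668842, 0.61883556, 0.23660127]), 'ee_rot': array([ 0.69864357,  0.10753589,  0.69887293, -0.10913215]), 'force': array([-0.21217675, -1.16358513,  0.04312126]), 'wrist_torque': array([ 0.02570308, -0.07247375, -0.03108893]), 'grip_width': 0.9994141909092847}
scene [[0.34, 0.714, -0.612, 1.04], [0.94, -0.249, 0.233, -0.211], [0.014, -0.655, -0.756, 0.778], [0.0, 0.0, 0.0, 1.0]] 389.32557183127216
handle [([234.0, 312.0], 0.77)]
cap_center [([198.0, 401.0], 0.78), ([187.0, 360.0], 0.78), ([169.0, 380.0], 0.73)]
blue_jar [([232.0, 328.0], 0.66)]
red_jar [([251.0, 293.0], 0.51)]
green_jar [([252.0, 331.0], 0.73), ([161.0, 342.0], 0.66), ([236.0, 328.0], 0.39)]
amber_jar [([260.0, 313.0], 0.71), ([206.0, 159.0], 0.34)]
clear_jar [([233.0, 293.0], 0.7), ([259.0, 144.0], 0.7)]
violet_jar [([228.0, 313.0], 0.51)]
tester [([267.0, 310.0], 0.72)]
plate [([247.0, 311.0], 0.57)]
top [[-0.025, -0.983, 0.181, 0.316], [-1.0, 0.025, -0.001, -0.007], [-0.003, -0.181, -0.984, 0.97], [0.0, 0.0, 0.0, 1.0]] 388.866434324526
handle []
cap_center [([241.0, 171.0], 0.85), ([253.0, 141.0], 0.67), ([173.0, 260.0], 0.33)]
blue_jar [([166.0, 243.0], 0.63), ([157.0, 258.0], 0.44)]
red_jar [([158.0, 281.0], 0.61), ([208.0, 142.0], 0.55)]
green_jar [([146.0, 249.0], 0.55), ([174.0, 273.0], 0.52)]
amber_jar [([143.0, 269.0], 0.5)]
clear_jar [([180.0, 270.0], 0.68)]
violet_jar [([181.0, 253.0], 0.66)]
tester [([169.0, 261.0], 0.69)]
plate [([164.0, 263.0], 0.77)]
```

View pics/s0.png

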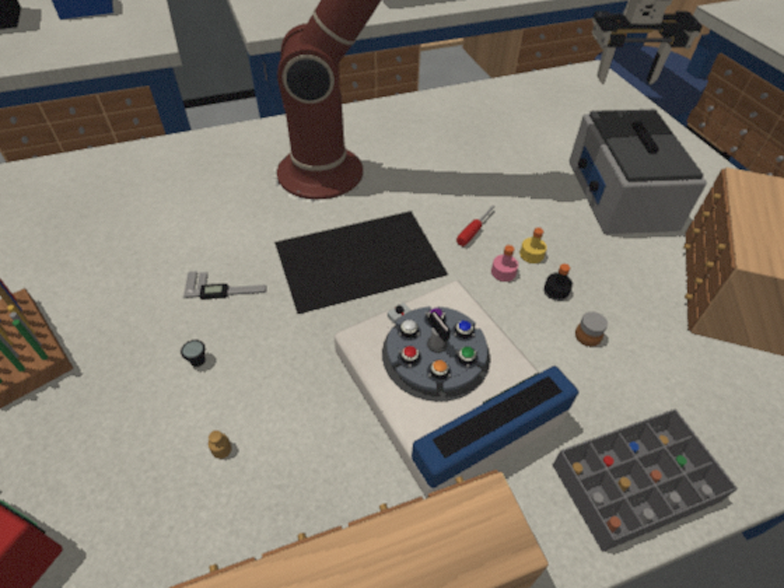

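View pics/t0.png

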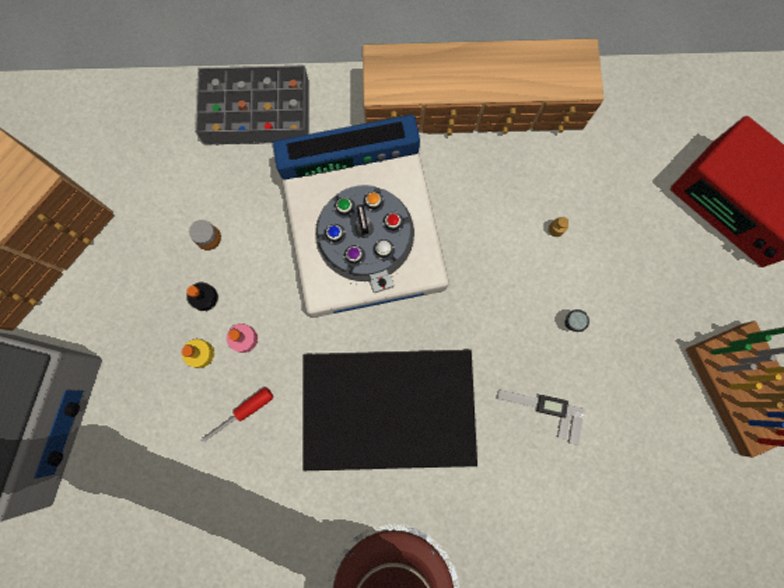

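```bash
python3 - <<'E'
from h import *
for nm,z,s,t in(('handle',.134,[234,312],None),('capA',.0335,[198,401],[241,171]),('capB',.0335,[187,360],None),('capC',.0335,[169,380],None),('capD',.0335,None,[253,141]),('tester',0,[267,310],[169,261]),('plate',.078,[247,311],[164,263]),
 ('blue',.1,[232,328],[166,243]),('red',.1,[251,293],[158,281]),('green',.1,[252,331],[146,249]),('amber',.1,[260,313],[143,269]),('clear',.1,[233,293],[180,270]),('violet',.1,[228,313],[181,253])):
    print(nm,*[atz(n,p,z).round(3) for n,p in(('scene',s),('top',t)) if p], tri([ray('scene',s),ray('top',t)]) if s and t else '')
E
```

```text
handle [0.603 0.03  0.134] 
capA [0.503 0.334 0.033] [0.429 0.252 0.033] (array([ 0.45941158,  0.31095799, -0.00950564]), [0.05138753182586295, 0.0513875318258629])
capB [0.432 0.251 0.033] 
capC [0.388 0.337 0.033] 
capD [0.402 0.323 0.033] 
tester [0.601 0.037 0.   ] [0.615 0.032 0.   ] (array([0.60983755, 0.03171778, 0.01626863]), [0.00014945909280749686, 0.00014945909280746002])
plate [0.598 0.034 0.078] [0.603 0.024 0.078] (array([0.6018967 , 0.02764252, 0.08594572]), [0.004018843169470468, 0.004018843169470465])
blue [0.587 0.078 0.1  ] [0.592 0.07  0.1  ] (array([0.59107396, 0.07200544, 0.10710199]), [0.002774736396959238, 0.0027747363969592986])
red [ 0.609 -0.013  0.1  ] [ 0.609 -0.019  0.1  ] (array([ 0.60950817, -0.01648246,  0.10237211]), [0.002570150788475284, 0.0025701507884753174])
green [0.638 0.062 0.1  ] [0.641 0.055 0.1  ] (array([0.63996052, 0.05731195, 0.10479123]), [0.0023039545896310076, 0.002303954589631033])
amber [0.644 0.018 0.1  ] [0.647 0.008 0.1  ] (array([0.64615563, 0.01185641, 0.10607269]), [0.0038632158502676637, 0.003863215850267657])
clear [0.564 0.004 0.1  ] [0.557 0.008 0.1  ] (array([0.55885049, 0.00723575, 0.09241965]), [0.0007901615948282243, 0.0007901615948281965])
violet [0.566 0.051 0.1  ] [0.556 0.047 0.1  ] (array([0.5590946 , 0.05090078, 0.09166356]), [0.0033605776582059884, 0.0033605776582059464])
```

The scene picture shows the tester amid the bench, with the carousel around (437,345) and blue stone at (464,326), upper right. The clamp block is at (398,312). In the top view blue is at (334,231) and the clamp block at (382,283).

Candidates for the cap: black (scene 562,285; top 202,296), pink (scene 505,265; top 241,338), yellow (scene 534,247; top 197,352). The loupe (scene 193,352; top 577,320) is black too but has no stem. I choose the black one with the orange stem.

```bash
python3 - <<'E'
from h import *
M=T();print(M.round(3).tolist());print(bot.camera_info('wrist')['fx'],np.array(bot.camera_info('wrist')['tool_from_camera']).round(3).tolist())
k=1/1.4
for n,p,z in(('top',[283*k,382*k],.07),('scene',[314*k,400*k],.07),('top',[211,203*k],.01),('scene',[290*k,558*k],.01)): print(n,atz(n,p,z).round(3))
C=[atz('top',[r*k,c*k],.062).round(3) for r,c in((313,305),(180,287),(287,447),(165,418))]
print(C)
for g in ([.55,.03,.3],[.45,.30,.25]): print('tool delta mm to',g,(M[:3,:3].T@(np.array(g)-M[:3,3])*1000).round())
E
```

```text
[[-0.0, 0.303, 0.953, 0.197], [-0.0, 0.953, -0.303, 0.619], [-1.0, -0.0, -0.0, 0.238], [0.0, 0.0, 0.0, 1.0]]
312.6410041095784 [[-0.0, -0.245, 0.97, -0.147], [1.0, 0.001, 0.001, 0.0], [-0.001, 0.97, 0.245, -0.067], [0.0, 0.0, 0.0, 1.0]]
top [0.511 0.003 0.07 ]
scene [0.513 0.007 0.07 ]
top [0.509 0.326 0.01 ]
scene [0.513 0.327 0.01 ]
[array([0.464, 0.134, 0.062]), array([0.703, 0.167, 0.062]), array([ 0.503, -0.108,  0.062]), array([ 0.725, -0.066,  0.062])]
tool delta mm to [0.55, 0.03, 0.3] [ -62. -455.  515.]
tool delta mm to [0.45, 0.3, 0.25] [ -12. -228.  338.]
```

Call:
arm_command --increments '[{"tx": -40}, {"tx": -40}, {"tx": -30, "ty": -10, "tz": 12}, {"ty": -26, "tz": 31}, {"ty": -26, "tz": 31}, {"ty": -26, "tz": 31}, {"ty": -26, "tz": 31}, {"ty": -26, "tz": 31}, {"ty": -26, "tz": 31}, {"ty": -26, "tz": 31}, {"ty": -26, "tz": 31}, {"ty": -26, "tz": 31}]' --gripper 0

```text
$.increments[0]: bad value
```

Call:
arm_command --increments '[{"tx": -40, "ty": 0, "tz": 0, "ax": 0, "ay": 0, "az": 0}, {"tx": -40, "ty": 0, "tz": 0, "ax": 0, "ay": 0, "az": 0}, {"tx": -30, "ty": -10, "tz": 12, "ax": 0, "ay": 0, "az": 0}, {"tx": 0, "ty": -26, "tz": 31, "ax": 0, "ay": 0, "az": 0}, {"tx": 0, "ty": -26, "tz": 31, "ax": 0, "ay": 0, "az": 0}, {"tx": 0, "ty": -26, "tz": 31, "ax": 0, "ay": 0, "az": 0}, {"tx": 0, "ty": -26, "tz": 31, "ax": 0, "ay": 0, "az": 0}, {"tx": 0, "ty": -26, "tz": 31, "ax": 0, "ay": 0, "az": 0}, {"tx": 0, "ty": -26, "tz": 31, "ax": 0, "ay": 0, "az": 0}, {"tx": 0, "ty": -26, "tz": 31, "ax": 0, "ay": 0, "az": 0}, {"tx": 0, "ty": -26, "tz": 31, "ax": 0, "ay": 0, "az": 0}, {"tx": 0, "ty": -26, "tz": 31, "ax": 0, "ay": 0, "az": 0}]' --gripper 0

```text
time_s: 2.1
ee_pos: [0.4004, 0.2989, 0.3508]
ee_rot: [0.699, 0.102, 0.701, -0.098]
force: [0.4, 0.1, -0.4]
grip_width: 1.001
```

```bash
python3 - <<'E'
from h import *
M=c2w('wrist');a=bot.capture('wrist');save(a,'w0.png')
np.save('M0.npy',M)
for r in bot.landmark_of('wrist','cap_center'): print(r['point'],r['confidence'],atz('wrist',r['point'],.0335,M).round(3), tri([ray('wrist',r['point'],M),ray('scene',[198,401])]))
for r in bot.landmark_of('wrist','handle'): print(r['point'],r['confidence'],tri([ray('wrist',r['point'],M),ray('scene',[234,312])]))
g=np.array([.57,.03,.22]);m=T();print((m[:3,:3].T@(g-m[:3,3])*1000).round())
E
```

```text
[236.3, 309.4] 0.76 [0.504 0.323 0.033] (array([0.50493685, 0.32638109, 0.0381033 ]), [0.003993459809861716, 0.003993459809861528])
[172.6, 298.0] 0.7 [0.403 0.332 0.033] (array([ 0.43355746,  0.35941361, -0.03907829]), [0.03185703188470162, 0.03185703188470161])
[205.3, 253.0] 0.68 [0.432 0.253 0.033] (array([0.46875741, 0.29217109, 0.03449772]), [0.053690063491814856, 0.05369006349181475])
[378.8, 131.0] 0.71 (array([0.60144449, 0.03038062, 0.13148294]), [0.00031719530218913514, 0.0003171953021891263])
[ 129. -208.  238.]
```

Call:
arm_command --increments '[{"tx": 14, "ty": -23, "tz": 26, "ax": 0, "ay": 0, "az": 0}, {"tx": 14, "ty": -23, "tz": 26, "ax": 0, "ay": 0, "az": 0}, {"tx": 14, "ty": -23, "tz": 26, "ax": 0, "ay": 0, "az": 0}, {"tx": 14, "ty": -23, "tz": 26, "ax": 0, "ay": 0, "az": 0}, {"tx": 14, "ty": -23, "tz": 26, "ax": 0, "ay": 0, "az": 0}, {"tx": 14, "ty": -23, "tz": 26, "ax": 0, "ay": 0, "az": 0}, {"tx": 14, "ty": -23, "tz": 26, "ax": 0, "ay": 0, "az": 0}, {"tx": 14, "ty": -23, "tz": 26, "ax": 0, "ay": 0, "az": 0}, {"tx": 14, "ty": -23, "tz": 26, "ax": 0, "ay": 0, "az": 0}, {"tx": 0, "ty": 0, "tz": 0, "ax": 0, "ay": 0, "az": 0}]'

```text
time_s: 3.08
ee_pos: [0.5743, 0.0486, 0.2163]
ee_rot: [0.701, 0.098, 0.702, -0.082]
force: [-0.1, -1.2, -0.3]
grip_width: 0.998
```

```bash
python3 - <<'E'
from h import *
M=c2w('wrist');a=bot.capture('wrist');save(a,'w1.png',1.4);np.save('M1.npy',M)
print(bot.sense()['ee_pos'],bot.sense()['joint_pos'].round(2))
for t,z in(('handle',.134),('plate',.078),('tester',0),*[(c+'_jar',.098) for c in 'blue red green amber clear violet'.split()]):
    print(t,[(np.round(r['point'],1).tolist(),round(r['confidence'],2),atz('wrist',r['point'],z,M).round(4)) for r in bot.landmark_of('wrist',t)][:2])
r=bot.trace('wrist','handle')
if r: print(cv2.minAreaRect(np.argwhere(r[0]['mask'])[:,::-1].astype(np.float32)))
E
```

```text
[0.57326601 0.05282209 0.21724556] [-0.2   0.52  0.14  1.68 -0.12  0.95  1.3 ]
handle [([256.8, 259.8], 0.6, array([0.5995, 0.0302, 0.134 ])), ([59.5, 530.1], 0.58, array([0.5076, 0.2481, 0.134 ]))]
plate [([232.7, 265.9], 0.93, array([0.5992, 0.0345, 0.078 ]))]
tester [([212.2, 266.4], 0.84, array([0.599 , 0.0342, 0.    ]))]
blue_jar [([221.5, 314.0], 0.82, array([0.5939, 0.0804, 0.098 ]))]
red_jar [([267.9, 215.6], 0.61, array([ 0.6137, -0.0167,  0.098 ]))]
green_jar [([271.0, 310.2], 0.84, array([0.6393, 0.0663, 0.098 ]))]
amber_jar [([292.2, 256.9], 0.44, array([0.6472, 0.0132, 0.098 ]))]
clear_jar [([212.3, 217.8], 0.6, array([0.564 , 0.0008, 0.098 ]))]
violet_jar [([187.7, 270.0], 0.83, array([0.5546, 0.0504, 0.098 ]))]
((264.5, 220.0), (132.0, 167.0), 90.0)
```

View pics/w1.png

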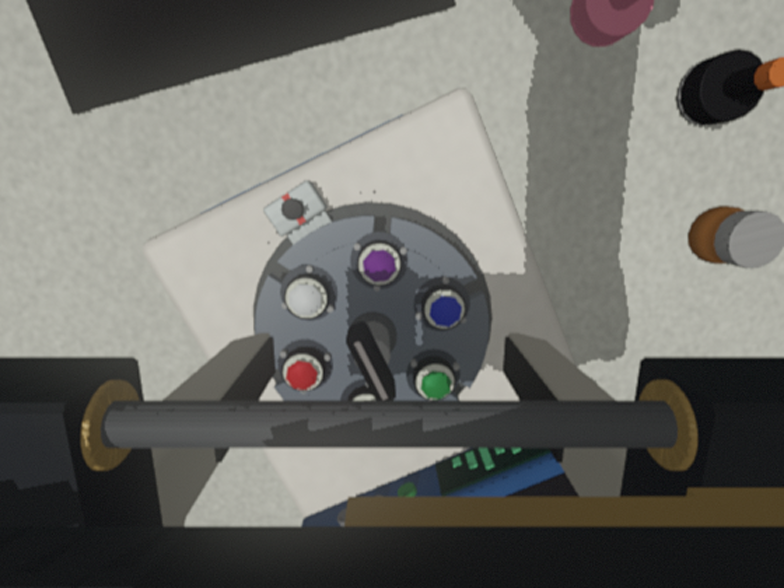

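The wrist picture shows the carousel centred near (372,325), the handle bar from (355,335) to (385,398), the blue jar at (445,308), and the clamp block with its red mark at (292,209). The black cap with orange stem is at upper right (720,88), and the pink one is beyond it. A close crop of the clamp and cap comes next.

```bash
python3 - <<'E'
from h import *
M=np.load('M1.npy');a=cv2.imread('pics/w1.png');b=cv2.resize(a,(560,420),interpolation=cv2.INTER_AREA)
c=cv2.resize(b[110:300,165:355],None,fx=3,fy=3,interpolation=cv2.INTER_CUBIC)
d=cv2.resize(b[0:190,460:560],None,fx=2,fy=2); o=np.zeros((570,770,3),np.uint8);o[:,:570]=c;o[:380,570:]=d
cv2.imwrite('pics/c1.png',o)
E
```

```text
(no output)
```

View pics/c1.png

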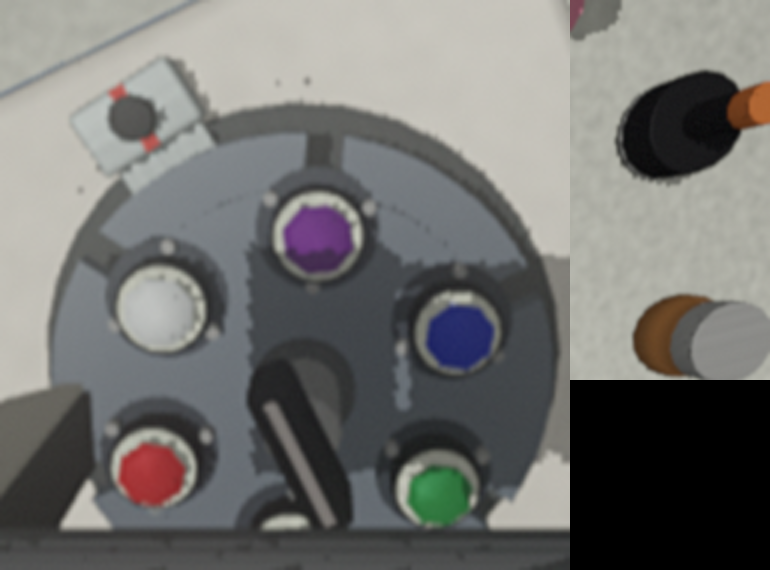

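The close crop confirms the cap (black cup, orange stem). The red line runs from (118,93) to (150,143), and the notches by violet and clear straddle it.

```bash
python3 - <<'E'
from h import *
M=np.load('M1.npy')
f=lambda u,v,z: atz('wrist',[110+v/3,165+u/3],z,M)
ang=lambda d: np.degrees(np.arctan2(d[1],d[0]))%360
h1,h2=f(268,403,.146),f(332,525,.146);print('handle',h1,h2,ang(h2-h1))
J=np.array([f(u,v,.108)[:2] for u,v in((318,238),(460,337),(440,495),(152,473),(161,309))]) # stones tops
names='violet blue green red clear'.split()
from scipy.optimize import least_squares
off=np.radians([60*k for k in(1,0,-1,3,2)])
r=least_squares(lambda p:(J-np.c_[p[0]+.05*np.cos(p[2]+off),p[1]+.05*np.sin(p[2]+off)]).ravel(),[.6,.03,1.75]);print('axis,blue ang',r.x[:2],np.degrees(r.x[2]),r.fun.round(4))
A=r.x[:2]
for z in(.062,.075,.088):
    p,q=f(118,93,z)[:2],f(150,143,z)[:2];print(z,p,q,'line',ang(q-p)+180,'about axis',ang(p-A),ang(q-A),np.linalg.norm(p-A))
n=[(f(u,v,.088)[:2]) for u,v in((322,150),(100,252),(525,290))];print('notches',[ang(x-A) for x in n],[np.linalg.norm(x-A) for x in n])
m=T();print('tool y ang',ang(m[:3,1]),m[:3,3])
E
```

```text
handle [0.58428472 0.03062029 0.146     ] [0.62018691 0.0375118  0.146     ] 10.865878539258063
axis,blue ang [0.60090741 0.03480155] 100.01466136658703 [ 0.0005 -0.0006  0.0001 -0.0009 -0.0007 -0.0004 -0.      0.0009  0.0001
  0.001 ]
0.062 [0.50213066 0.00060849] [0.51944463 0.00565351] line 196.24529441226093 about axis 199.09406666298244 199.6876205213118 0.10452757037917887
0.075 [0.50243547 0.00327437] [0.51900311 0.00810192] line 196.24529441226096 about axis 197.75319961730793 198.05522651708665 0.1033957748737098
0.088 [0.50274029 0.00594025] [0.51856159 0.01055033] line 196.2452944122609 about axis 196.38342235299558 196.409938847566 0.10232184150418722
notches [np.float64(160.94091891859335), np.float64(220.97275321162567), np.float64(99.0128072945319)] [np.float64(0.07175437046296168), np.float64(0.07337457214441435), np.float64(0.07325038031827692)]
tool y ang 75.96392246417268 [0.57249365 0.05637009 0.2199654 ]
```

Call:
arm_command --increments '[{"tx": 0, "ty": 0, "tz": 0, "ax": 0.124, "ay": 0, "az": 0}, {"tx": 0, "ty": 0, "tz": 0, "ax": 0.124, "ay": 0, "az": 0}, {"tx": 0, "ty": 0, "tz": 0, "ax": 0.124, "ay": 0, "az": 0}, {"tx": 0, "ty": 0, "tz": 0, "ax": 0.124, "ay": 0, "az": 0}, {"tx": 0, "ty": 0, "tz": 0, "ax": 0.124, "ay": 0, "az": 0}, {"tx": 0, "ty": 0, "tz": 0, "ax": 0.124, "ay": 0, "az": 0}, {"tx": 0, "ty": 0, "tz": 0, "ax": 0.124, "ay": 0, "az": 0}, {"tx": 0, "ty": 0, "tz": 0, "ax": 0.124, "ay": 0, "az": 0}, {"tx": 0, "ty": 0, "tz": 0, "ax": 0.124, "ay": 0, "az": 0}, {"tx": 0, "ty": 0, "tz": 0, "ax": 0.124, "ay": 0, "az": 0}, {"tx": 0, "ty": 0, "tz": 0, "ax": 0.124, "ay": 0, "az": 0}, {"tx": 0, "ty": 0, "tz": 0, "ax": 0.124, "ay": 0, "az": 0}]'

```text
time_s: 4.63
ee_pos: [0.5715, 0.06, 0.2232]
ee_rot: [0.446, 0.552, 0.461, -0.533]
force: [-0.6, 0.6, 0.6]
grip_width: 0.995
```

Call:
arm_command --increments '[{"tx": 0, "ty": 0, "tz": 0, "ax": 0.124, "ay": 0, "az": 0}, {"tx": 0, "ty": 0, "tz": 0, "ax": 0.124, "ay": 0, "az": 0}, {"tx": 0, "ty": 0, "tz": 0, "ax": 0.124, "ay": 0, "az": 0}, {"tx": 0, "ty": 0, "tz": 0, "ax": 0.124, "ay": 0, "az": 0}, {"tx": 0, "ty": 0, "tz": 0, "ax": 0.124, "ay": 0, "az": 0}, {"tx": 0, "ty": 0, "tz": 0, "ax": 0.124, "ay": 0, "az": 0}, {"tx": 0, "ty": 0, "tz": 0, "ax": 0.124, "ay": 0, "az": 0}, {"tx": 0, "ty": 0, "tz": 0, "ax": 0.124, "ay": 0, "az": 0}, {"tx": 0, "ty": 0, "tz": 0, "ax": 0.124, "ay": 0, "az": 0}, {"tx": 0, "ty": 0, "tz": 0, "ax": 0, "ay": 0, "az": 0}, {"tx": 0, "ty": 0, "tz": 0, "ax": 0, "ay": 0, "az": 0}]'

```text
time_s: 5.55
ee_pos: [0.5707, 0.0657, 0.2249]
ee_rot: [0.082, 0.706, 0.108, -0.695]
force: [0.5, 1.2, 0.6]
grip_width: 1.001
```

```bash
cat >> h.py <<'E'
ang=lambda d: np.degrees(np.arctan2(d[1],d[0]))
def st(g=None,yaw=None):
    m=T();s=bot.sense();print('t',round(s['time_s'],2),'pos',m[:3,3].round(4),'ydir',round(ang(m[:3,1]),2),'zdir',round(ang(m[:3,2]),2),'tilt',m[:2,0].round(4),'F',s['force'].round(1),'w',round(s['grip_width'],3),'j7',s['joint_pos'][6].round(2))
    if g is not None: print('need mm',(m[:3,:3].T@(np.array(g)-m[:3,3])*1000).round(1))
    if yaw is not None: print('need ax',round(-np.radians((yaw-ang(m[:3,1])+180)%360-180),3))
E
python3 -c "
from h import *
st([.601,.032,.2],-79.5)"
```

```text
t 5.55 pos [0.5707 0.0657 0.2249] ydir -74.56 zdir -164.59 tilt [0.0101 0.0384] F [0.5 1.2 0.6] w 1.001 j7 -0.89
need mm [ 23.9  41.4 -19.8]
need ax 0.086
```

```bash
cat >> h.py <<'E'
def go(g,yaw):
    st(g); m=T();c,s=np.cos(np.radians(yaw)),np.sin(np.radians(yaw)); x=np.array([0,0,-1.]);y=np.array([c,s,0])
    print('need rot',R.from_matrix(m[:3,:3].T@np.c_[x,y,np.cross(x,y)]).as_rotvec().round(4),'joints',bot.sense()['joint_pos'].round(2))
E
python3 -c "
from h import *
go([.601,.032,.2],-79.5)"
```

```text
t 5.55 pos [0.5707 0.0657 0.2249] ydir -74.56 zdir -164.59 tilt [0.0101 0.0384] F [0.5 1.2 0.6] w 1.001 j7 -0.89
need mm [ 23.9  41.4 -19.8]
need rot [ 0.086  -0.0185  0.0352] joints [-0.65  0.63  0.86  1.7  -0.58  1.07 -0.89]
```

Call:
arm_command --increments '[{"tx": 0, "ty": 14, "tz": -7, "ax": 0.03, "ay": -0.006, "az": 0.012}, {"tx": 0, "ty": 14, "tz": -7, "ax": 0.03, "ay": -0.006, "az": 0.012}, {"tx": 10, "ty": 14, "tz": -6, "ax": 0.03, "ay": -0.006, "az": 0.012}, {"tx": 10, "ty": 0, "tz": 0, "ax": 0, "ay": 0, "az": 0}, {"tx": 0, "ty": 0, "tz": 0, "ax": 0, "ay": 0, "az": 0}, {"tx": 0, "ty": 0, "tz": 0, "ax": 0, "ay": 0, "az": 0}]'

```text
time_s: 6.05
ee_pos: [0.6004, 0.0319, 0.2037]
ee_rot: [0.068, 0.704, 0.07, -0.704]
force: [0.0, -1.2, 0.0]
grip_width: 1.002
```

```bash
python3 - <<'E'
from h import *
go([.601,.032,.2],-79.5)
M=c2w('wrist');a=bot.capture('wrist');save(a,'w2.png',1.4);np.save('M2.npy',M)
print([proj('wrist',[.601,.032,z],M) for z in(.146,.088)])
for t,z in(('handle',.134),('plate',.078),*[(c+'_jar',.098) for c in 'blue red green amber clear violet'.split()]):
    print(t,[(np.round(r['point'],1).tolist(),round(r['confidence'],2),atz('wrist',r['point'],z,M).round(4)) for r in bot.landmark_of('wrist',t)][:2])
E
```

```text
t 6.05 pos [0.6004 0.0319 0.2037] ydir -78.76 zdir -168.76 tilt [-0.0001  0.003 ] F [ 0.  -1.2  0. ] w 1.002 j7 -0.91
need mm [ 3.7  0.  -0.6]
need rot [ 0.0128 -0.0005  0.003 ] joints [-0.58  0.71  0.87  1.63 -0.6   1.09 -0.91]
[[np.float64(231.2695882909859), np.float64(277.92006364057255)], [np.float64(210.34318214515767), np.float64(278.0531076151833)]]
handle [([221.5, 274.4], 0.87, array([0.6039, 0.0352, 0.134 ]))]
plate [([204.0, 276.4], 0.85, array([0.6039, 0.0341, 0.078 ]))]
blue_jar [([210.9, 213.6], 0.94, array([0.5924, 0.0852, 0.098 ]))]
red_jar [([213.5, 335.1], 0.85, array([ 0.6102, -0.0148,  0.098 ])), ([121.7, 15.4], 0.64, array([0.6332, 0.2477, 0.098 ]))]
green_jar [([158.1, 248.3], 0.91, array([0.6412, 0.0644, 0.098 ]))]
amber_jar [([158.4, 306.6], 0.83, array([0.6501, 0.0185, 0.098 ]))]
clear_jar [([261.2, 305.8], 0.9, array([ 5.635e-01, -2.000e-04,  9.800e-02]))]
violet_jar [([259.9, 245.0], 0.71, array([0.5542, 0.0519, 0.098 ]))]
```

View pics/w2.png

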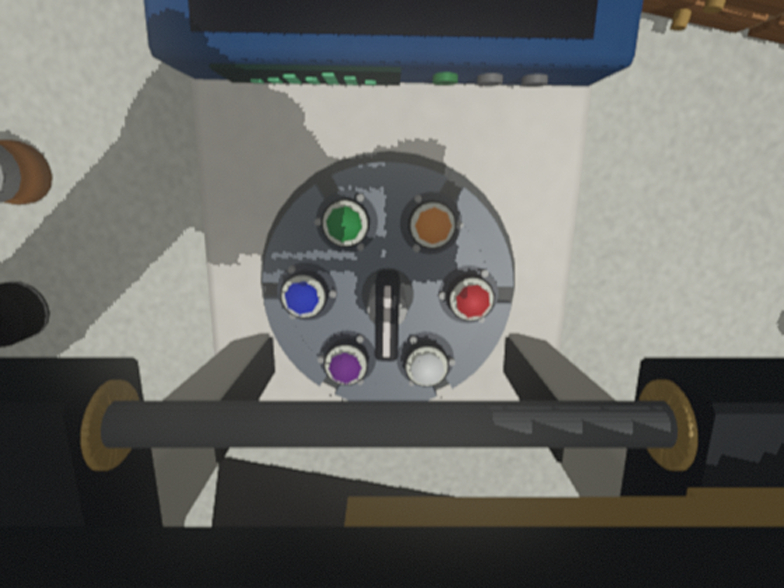

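The handle is at (387,320), upright in the image, so it is aligned with the tool. The carousel is central, with blue at (302,297). Now descending.

Call:
arm_command --increments '[{"tx": 10, "ty": -1.5, "tz": 0, "ax": 0.013, "ay": 0, "az": 0.003}, {"tx": 20, "ty": 0, "tz": 0, "ax": 0, "ay": 0, "az": 0}, {"tx": 20, "ty": 0, "tz": 0, "ax": 0, "ay": 0, "az": 0}, {"tx": 12, "ty": 0, "tz": 0, "ax": 0, "ay": 0, "az": 0}, {"tx": 4, "ty": 0, "tz": 0, "ax": 0, "ay": 0, "az": 0}, {"tx": 0, "ty": 0, "tz": 0, "ax": 0, "ay": 0, "az": 0}]' --gripper 140

```text
time_s: 7.0
ee_pos: [0.6013, 0.0344, 0.1346]
ee_rot: [0.064, 0.706, 0.063, -0.703]
force: [0.3, -0.2, 0.1]
grip_width: 0.621
```

```bash
python3 -c "
from h import *
go([.602,.0335,.136],-79.5)"
```

```text
t 7.0 pos [0.6013 0.0344 0.1346] ydir -79.67 zdir -169.67 tilt [ 0.0041 -0.0004] F [ 0.3 -0.2  0.1] w 0.621 j7 -0.87
need mm [-1.4  1.  -0.6]
need rot [-0.0029 -0.004  -0.0012] joints [-0.55  0.79  0.81  1.71 -0.68  0.95 -0.87]
```

Call:
arm_command --increments '[{"tx": 0, "ty": 0, "tz": 0, "ax": 0, "ay": 0, "az": 0}, {"tx": 0, "ty": 0, "tz": 0, "ax": 0, "ay": 0, "az": 0}, {"tx": 0, "ty": 0, "tz": 0, "ax": 0, "ay": 0, "az": 0}, {"tx": 0, "ty": 0, "tz": 0, "ax": 0, "ay": 0, "az": 0}, {"tx": 0, "ty": 0, "tz": 0, "ax": 0, "ay": 0, "az": 0}, {"tx": 0, "ty": 0, "tz": 0, "ax": 0, "ay": 0, "az": 0}, {"tx": 0, "ty": 0, "tz": 0, "ax": 0, "ay": 0, "az": 0}, {"tx": 0, "ty": 0, "tz": 0, "ax": 0, "ay": 0, "az": 0}, {"tx": 0, "ty": 0, "tz": 0, "ax": 0, "ay": 0, "az": 0}]' --gripper 255

```text
time_s: 7.75
ee_pos: [0.6029, 0.0337, 0.1373]
ee_rot: [0.064, 0.707, 0.063, -0.701]
force: [0.5, 0.2, -1.7]
grip_width: 0.224
```

```bash
python3 -c "
from h import *
go([.602,.0335,.134],-79.5)"
```

```text
t 7.75 pos [0.6029 0.0337 0.1373] ydir -79.7 zdir -169.7 tilt [ 0.0092 -0.0012] F [ 0.5  0.2 -1.7] w 0.224 j7 -0.87
need mm [3.3 0.  1. ]
need rot [-0.0035 -0.0088 -0.0028] joints [-0.55  0.78  0.81  1.7  -0.68  0.95 -0.87]
```

Call:
arm_command --increments '[{"tx": -3, "ty": 0, "tz": 0, "ax": 0, "ay": 0, "az": 0}, {"tx": -3, "ty": 0, "tz": 0, "ax": 0, "ay": 0, "az": 0}, {"tx": -3, "ty": 0, "tz": 0, "ax": 0, "ay": 0, "az": 0}, {"tx": -1, "ty": 0, "tz": 0, "ax": 0, "ay": 0, "az": 0}, {"tx": 0, "ty": 0, "tz": 0, "ax": 0, "ay": 0, "az": 0}]'

```text
time_s: 8.17
ee_pos: [0.6026, 0.0337, 0.1442]
ee_rot: [0.065, 0.707, 0.062, -0.702]
force: [2.7, -0.6, -7.5]
grip_width: 0.224
```

```bash
python3 -c "
from h import *
go([.602,.0335,.142],-79.5)"
```

```text
t 8.17 pos [0.6026 0.0337 0.1442] ydir -79.73 zdir -169.73 tilt [ 0.0074 -0.0039] F [ 2.7 -0.6 -7.5] w 0.224 j7 -0.88
need mm [2.2 0.1 0.6]
need rot [-0.0041 -0.0066 -0.0052] joints [-0.56  0.78  0.82  1.7  -0.67  0.97 -0.88]
```

Call:
arm_command --increments '[{"tx": 0, "ty": 0, "tz": 0, "ax": -0.05, "ay": -0.003, "az": -0.002}, {"tx": 0, "ty": 0, "tz": 0, "ax": -0.08, "ay": -0.003, "az": -0.002}, {"tx": 0, "ty": 0, "tz": 0, "ax": -0.1, "ay": 0, "az": 0}, {"tx": 0, "ty": 0, "tz": 0, "ax": -0.1, "ay": 0, "az": 0}, {"tx": 0, "ty": 0, "tz": 0, "ax": -0.1, "ay": 0, "az": 0}, {"tx": 0, "ty": 0, "tz": 0, "ax": -0.05, "ay": 0, "az": 0}]'

```text
time_s: 8.67
ee_pos: [0.6024, 0.0343, 0.1427]
ee_rot: [-0.237, -0.666, -0.235, 0.667]
force: [2.5, -0.1, -7.0]
grip_width: 0.224
```

```bash
python3 -c "
from h import *
go([.602,.0335,.143],16.3)"
```

```text
t 8.67 pos [0.6024 0.0343 0.1427] ydir -50.99 zdir -140.99 tilt [-0.0007 -0.003 ] F [ 2.5 -0.1 -7. ] w 0.224 j7 -0.48
need mm [-0.3  0.3  0.8]
need rot [-1.1744e+00  3.2000e-03 -3.0000e-04] joints [-0.49  0.74  0.69  1.69 -0.56  0.92 -0.48]
```

Call:
arm_command --increments '[{"tx": 0, "ty": 0, "tz": 0, "ax": -0.08, "ay": 0, "az": 0}, {"tx": 0, "ty": 0, "tz": 0, "ax": -0.1, "ay": 0, "az": 0}, {"tx": 0, "ty": 0, "tz": 0, "ax": -0.1, "ay": 0, "az": 0}, {"tx": 0, "ty": 0, "tz": 0, "ax": -0.1, "ay": 0, "az": 0}, {"tx": 0, "ty": 0, "tz": 0, "ax": -0.1, "ay": 0, "az": 0}, {"tx": 0, "ty": 0, "tz": 0, "ax": -0.08, "ay": 0, "az": 0}, {"tx": 0, "ty": 0, "tz": 0, "ax": -0.05, "ay": 0, "az": 0}]'

```text
time_s: 9.25
ee_pos: [0.6017, 0.0348, 0.1413]
ee_rot: [-0.434, -0.557, -0.433, 0.56]
force: [2.1, -0.4, -7.4]
grip_width: 0.22
```

```bash
python3 -c "
from h import *
go([.602,.0335,.143],16.3)"
```

```text
t 9.25 pos [0.6017 0.0348 0.1413] ydir -14.34 zdir -104.34 tilt [-0.0025 -0.0034] F [ 2.1 -0.4 -7.4] w 0.22 j7 0.03
need mm [-1.7  0.6  1.2]
need rot [-0.5347  0.0034  0.0026] joints [-0.4   0.7   0.51  1.69 -0.41  0.87  0.03]
```

Call:
arm_command --increments '[{"tx": -2, "ty": 0, "tz": 1, "ax": -0.08, "ay": 0.001, "az": 0.001}, {"tx": -1, "ty": 0, "tz": 0, "ax": -0.1, "ay": 0.001, "az": 0.001}, {"tx": 0, "ty": 0, "tz": 0, "ax": -0.1, "ay": 0, "az": 0}, {"tx": 0, "ty": 0, "tz": 0, "ax": -0.09, "ay": 0, "az": 0}, {"tx": 0, "ty": 0, "tz": 0, "ax": -0.07, "ay": 0, "az": 0}, {"tx": 0, "ty": 0, "tz": 0, "ax": -0.03, "ay": 0, "az": 0}, {"tx": 0, "ty": 0, "tz": 0, "ax": 0, "ay": 0, "az": 0}]'

```text
time_s: 9.83
ee_pos: [0.601, 0.0347, 0.1427]
ee_rot: [0.557, 0.435, 0.557, -0.436]
force: [2.4, 0.7, -7.9]
grip_width: 0.225
```

```bash
python3 - <<'E'
from h import *
go([.602,.0335,.143],16.3)
M=c2w('wrist');a=bot.capture('wrist');b=bot.capture('scene');np.save('M3.npy',M)
save(a,'w3.png',1.4);save(b[195:300,260:370],'s3.png',5)
for c in 'blue red green amber clear violet'.split():
    r=bot.landmark_of('wrist',c+'_jar')[:1]
    print(c,[(np.round(x['point'],1).tolist(),round(x['confidence'],2),atz('wrist',x['point'],.105,M).round(4)) for x in r])
E
```

```text
t 9.83 pos [0.601  0.0347 0.1427] ydir 13.92 zdir -76.08 tilt [-0.0017 -0.0011] F [ 2.4  0.7 -7.9] w 0.225 j7 0.42
need mm [-0.3  0.6  1.4]
need rot [-0.0415  0.0006  0.0019] joints [-0.32  0.67  0.37  1.69 -0.3   0.85  0.42]
blue [([240.9, 198.9], 0.62, array([0.5538, 0.0234, 0.105 ]))]
red [([246.4, 362.0], 0.95, array([0.6539, 0.0446, 0.105 ]))]
green [([175.5, 236.0], 0.76, array([0.5676, 0.0692, 0.105 ]))]
amber [([173.5, 317.5], 0.65, array([0.6142, 0.0821, 0.105 ]))]
clear []
violet [([175.0, 237.3], 0.74, array([0.5683, 0.0697, 0.105 ]))]
```

View pics/w3.png

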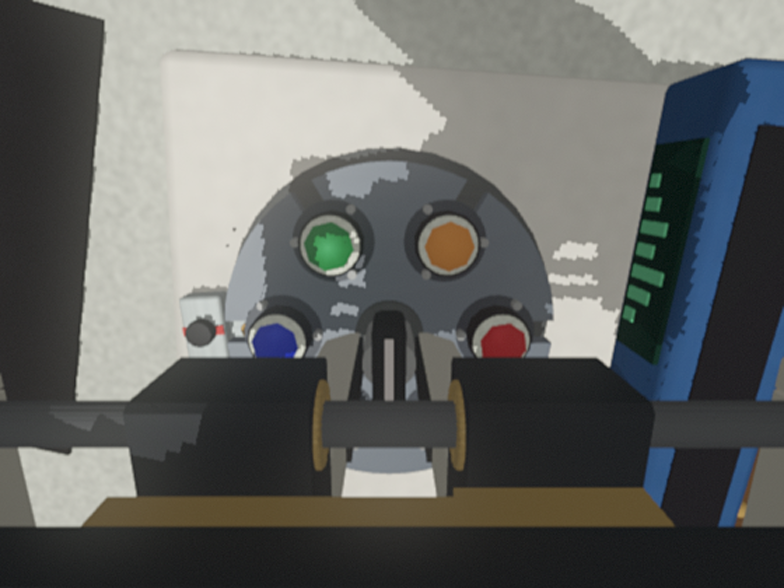

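The wrist picture shows blue at (277,340) and the clamp block at (202,330), with its red ends at about (187,331) and (220,329). All jars seen are in their nests. Triangulating the red marks from both wrist views.

```bash
python3 - <<'E'
from h import *
def red(f,box):
    b=cv2.resize(cv2.imread(f),(560,420),interpolation=cv2.INTER_AREA).astype(int);r0,r1,c0,c1=box
    m=((b[:,:,2]-np.maximum(b[:,:,0],b[:,:,1]))>45);k=np.zeros_like(m);k[r0:r1,c0:c1]=1;m&=k
    n,l,s,c=cv2.connectedComponentsWithStats(m.astype(np.uint8)); return [(int(s[i,4]),c[i][::-1].round(2)) for i in range(1,n) if s[i,4]>2]
A=red('pics/w1.png',(125,170,185,235));B=red('pics/w3.png',(205,262,125,168));print(A,B)
M1,M3=np.load('M1.npy'),np.load('M3.npy')
# triangulate
for a in A:
    for b in B: print(a[1],b[1],tri([ray('wrist',a[1],M1),ray('wrist',b[1],M3)]))
for z in(.07,.08,.09):
    print(z,[(x:=atz('wrist',b[1],z,M3)).round(4).tolist()+[round(ang(x[:2]-[.602,.034])%360,2)] for b in B])
E
```

```text
[(17, array([140.35, 203.88])), (22, array([157.05, 214.64]))] [(38, array([235.32, 156.55])), (12, array([235.92, 131.25]))]
[140.35 203.88] [235.32 156.55] (array([ 0.50264796, -0.00845539,  0.03172792]), [0.0032312707413333247, 0.0032312707413335528])
[140.35 203.88] [235.92 131.25] (array([0.50173627, 0.00392984, 0.07821806]), [0.00024814917954849367, 0.00024814917954840346])
[157.05 214.64] [235.32 156.55] (array([0.51838621, 0.00811456, 0.07610548]), [5.448802064415506e-05, 5.4488020644213184e-05])
[157.05 214.64] [235.92 131.25] (array([0.51591015, 0.01700437, 0.1114152 ]), [0.002505815453823686, 0.002505815453823779])
0.07 [[0.5165, 0.0054, 0.07, np.float64(198.48)], [0.4984, 0.0004, 0.07, np.float64(197.96)]]
0.08 [[0.5196, 0.0098, 0.08, np.float64(196.4)], [0.5023, 0.005, 0.08, np.float64(196.24)]]
0.09 [[0.5228, 0.0141, 0.09, np.float64(194.11)], [0.5063, 0.0095, 0.09, np.float64(194.34)]]
```

Call:
arm_command --increments '[{"tx": 0, "ty": 0.4, "tz": 0, "ax": -0.03, "ay": 0, "az": 0.001}, {"tx": 0, "ty": 0, "tz": 0, "ax": -0.02, "ay": 0, "az": 0.001}, {"tx": 1, "ty": 0, "tz": 0, "ax": 0, "ay": 0, "az": 0}, {"tx": 1, "ty": 0, "tz": 0, "ax": 0, "ay": 0, "az": 0}, {"tx": 1, "ty": 0, "tz": 0, "ax": 0, "ay": 0, "az": 0}, {"tx": 0, "ty": 0, "tz": 0, "ax": 0, "ay": 0, "az": 0}]'

```text
time_s: 10.73
ee_pos: [0.6009, 0.0347, 0.1394]
ee_rot: [0.568, 0.42, 0.568, -0.421]
force: [2.3, 0.9, -9.2]
grip_width: 0.222
```

```bash
python3 -c "
from h import *
go([.602,.034,.137],16.7)"
```

```text
t 10.73 pos [0.6009 0.0347 0.1394] ydir 17.02 zdir -72.98 tilt [-0.0008 -0.001 ] F [ 2.3  0.9 -9.2] w 0.222 j7 0.47
need mm [2.4 0.8 1. ]
need rot [0.0055 0.0008 0.001 ] joints [-0.31  0.67  0.35  1.69 -0.29  0.83  0.47]
```

Now lower gently, about 0.8 mm per row.

Call:
arm_command --increments '[{"tx": 0.8, "ty": 0, "tz": 0, "ax": 0, "ay": 0, "az": 0}, {"tx": 0.8, "ty": 0, "tz": 0, "ax": 0, "ay": 0, "az": 0}, {"tx": 0.8, "ty": 0, "tz": 0, "ax": 0, "ay": 0, "az": 0}, {"tx": 0.8, "ty": 0, "tz": 0, "ax": 0, "ay": 0, "az": 0}, {"tx": 0, "ty": 0, "tz": 0, "ax": 0, "ay": 0, "az": 0}]'

```text
time_s: 11.15
ee_pos: [0.6009, 0.0347, 0.1358]
ee_rot: [0.568, 0.42, 0.569, -0.421]
force: [1.9, 0.8, -8.8]
grip_width: 0.227
```

```bash
python3 -c "
from h import *
go([.602,.034,.137],16.7)"
```

```text
t 11.15 pos [0.6009 0.0347 0.1358] ydir 17.02 zdir -72.98 tilt [-0.0009 -0.0011] F [ 1.9  0.8 -8.8] w 0.227 j7 0.47
need mm [-1.2  0.8  1. ]
need rot [0.0055 0.0008 0.0012] joints [-0.3   0.67  0.35  1.69 -0.29  0.83  0.47]
```

Call:
arm_command --increments '[{"tx": 0.8, "ty": 0, "tz": 0, "ax": 0, "ay": 0, "az": 0}, {"tx": 0.8, "ty": 0, "tz": 0, "ax": 0, "ay": 0, "az": 0}, {"tx": 0.5, "ty": 0, "tz": 0, "ax": 0, "ay": 0, "az": 0}, {"tx": 0, "ty": 0, "tz": 0, "ax": 0, "ay": 0, "az": 0}]'

```text
time_s: 11.48
ee_pos: [0.6009, 0.0347, 0.1335]
ee_rot: [0.568, 0.42, 0.569, -0.421]
force: [1.9, -0.1, -8.1]
grip_width: 0.222
```

```bash
python3 -c "
from h import *
go([.602,.034,.137],16.7)"
```

```text
t 11.48 pos [0.6009 0.0347 0.1335] ydir 17.02 zdir -72.98 tilt [-0.0009 -0.0011] F [ 1.9 -0.1 -8.1] w 0.222 j7 0.47
need mm [-3.5  0.8  1. ]
need rot [0.0055 0.0008 0.0012] joints [-0.3   0.68  0.35  1.69 -0.29  0.82  0.47]
```

Call:
arm_command --increments '[{"tx": 0.8, "ty": 0, "tz": 0, "ax": 0, "ay": 0, "az": 0}, {"tx": 0.8, "ty": 0, "tz": 0, "ax": 0, "ay": 0, "az": 0}, {"tx": 0.5, "ty": 0, "tz": 0, "ax": 0, "ay": 0, "az": 0}, {"tx": 0, "ty": 0, "tz": 0, "ax": 0, "ay": 0, "az": 0}]'

```text
time_s: 11.82
ee_pos: [0.6009, 0.0347, 0.1312]
ee_rot: [0.568, 0.42, 0.569, -0.421]
force: [2.4, 0.7, -7.3]
grip_width: 0.223
```

Call:
arm_command --increments '[{"tx": 0.7, "ty": 0, "tz": 0, "ax": 0, "ay": 0, "az": 0}, {"tx": 0.7, "ty": 0, "tz": 0, "ax": 0, "ay": 0, "az": 0}, {"tx": 0, "ty": 0, "tz": 0, "ax": 0, "ay": 0, "az": 0}]'

```text
time_s: 12.07
ee_pos: [0.6009, 0.0347, 0.1296]
ee_rot: [0.568, 0.42, 0.569, -0.421]
force: [2.4, -0.1, -7.9]
grip_width: 0.228
```

```bash
python3 -c "
from h import *
go([.602,.034,.137],16.7)"
```

```text
t 12.07 pos [0.6009 0.0347 0.1296] ydir 17.01 zdir -72.99 tilt [-0.0009 -0.001 ] F [ 2.4 -0.1 -7.9] w 0.228 j7 0.47
need mm [-7.4  0.8  1. ]
need rot [0.0055 0.0007 0.0012] joints [-0.3   0.68  0.34  1.7  -0.29  0.81  0.47]
```

Call:
arm_command --increments '[{"tx": 0.6, "ty": 0, "tz": 0, "ax": 0, "ay": 0, "az": 0}, {"tx": 0.5, "ty": 0, "tz": 0, "ax": 0, "ay": 0, "az": 0}, {"tx": 0, "ty": 0, "tz": 0, "ax": 0, "ay": 0, "az": 0}]'

```text
time_s: 12.32
ee_pos: [0.601, 0.0347, 0.1295]
ee_rot: [0.568, 0.42, 0.569, -0.421]
force: [2.0, 0.3, -8.7]
grip_width: 0.225
```

Call:
arm_command --increments '[{"tx": 0.5, "ty": 0, "tz": 0, "ax": 0, "ay": 0, "az": 0}, {"tx": 0.4, "ty": 0, "tz": 0, "ax": 0, "ay": 0, "az": 0}, {"tx": 0, "ty": 0, "tz": 0, "ax": 0, "ay": 0, "az": 0}]'

```text
time_s: 12.57
ee_pos: [0.601, 0.0347, 0.1294]
ee_rot: [0.568, 0.42, 0.569, -0.421]
force: [1.9, 1.1, -6.0]
grip_width: 0.221
```

Call:
arm_command --increments '[{"tx": 1.2, "ty": 0, "tz": 0, "ax": 0, "ay": 0, "az": 0}, {"tx": 1.2, "ty": 0, "tz": 0, "ax": 0, "ay": 0, "az": 0}, {"tx": 1.2, "ty": 0, "tz": 0, "ax": 0, "ay": 0, "az": 0}]'

```text
time_s: 12.82
ee_pos: [0.601, 0.0346, 0.1292]
ee_rot: [0.568, 0.421, 0.569, -0.42]
force: [-3.0, 0.4, 4.9]
grip_width: 0.225
```

```bash
python3 - <<'E'
from h import *
go([.602,.034,.1295],16.7)
M=c2w('wrist');a=bot.capture('wrist');np.save('M4.npy',M);save(a,'w4.png',1.4)
E
```

```text
t 12.82 pos [0.601  0.0346 0.1292] ydir 17.01 zdir -72.99 tilt [0.0004 0.0011] F [-3.   0.4  4.9] w 0.225 j7 0.47
need mm [-0.3  0.7  0.9]
need rot [ 0.0055 -0.001  -0.0007] joints [-0.3   0.68  0.34  1.7  -0.3   0.81  0.47]
```

View pics/w4.png

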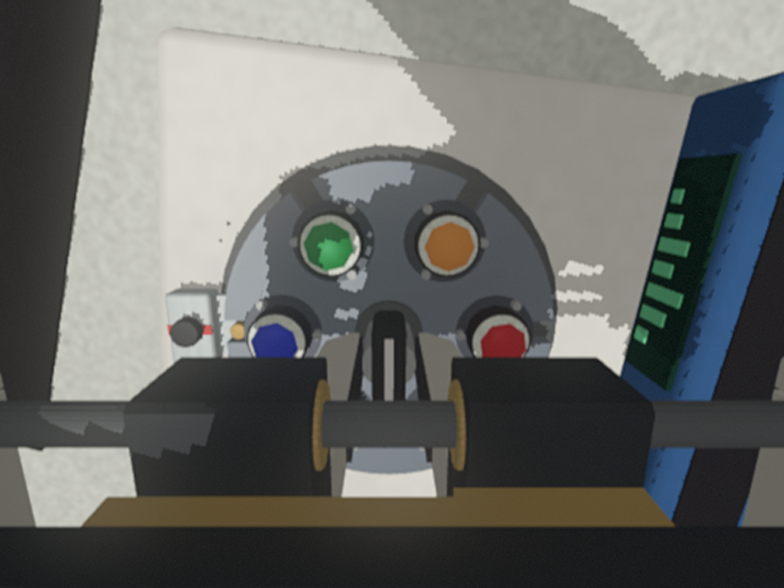

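The picture shows the brass pin seated in blue's notch at (238,331), in line with the red mark at (190,329). The height fell 8.1 mm from the on-pin start, and the force turned upward, so the carousel is home. Releasing and rising.

Call:
arm_command --increments '[{"tx": -1, "ty": 0, "tz": 0, "ax": 0, "ay": 0, "az": 0}, {"tx": 0, "ty": 0, "tz": 0, "ax": 0, "ay": 0, "az": 0}, {"tx": 0, "ty": 0, "tz": 0, "ax": 0, "ay": 0, "az": 0}, {"tx": 0, "ty": 0, "tz": 0, "ax": 0, "ay": 0, "az": 0}, {"tx": 0, "ty": 0, "tz": 0, "ax": 0, "ay": 0, "az": 0}]' --gripper 150

```text
time_s: 13.28
ee_pos: [0.6024, 0.0331, 0.1311]
ee_rot: [0.57, 0.421, 0.567, -0.42]
force: [0.7, 0.6, 0.5]
grip_width: 0.409
```

```bash
python3 -c "
from h import *
go([.505,.326,.2],16.7)"
```

```text
t 13.28 pos [0.6024 0.0331 0.1311] ydir 16.98 zdir -73.02 tilt [ 0.0045 -0.0009] F [0.7 0.6 0.5] w 0.409 j7 0.47
need mm [ -69.6   -7.3 -308.4]
need rot [ 0.0049  0.0021 -0.0041] joints [-0.3   0.68  0.34  1.7  -0.29  0.81  0.47]
```

Call:
arm_command --increments '[{"tx": -25, "ty": 0, "tz": 0, "ax": 0, "ay": 0, "az": 0}, {"tx": -35, "ty": 0, "tz": 0, "ax": 0, "ay": 0, "az": 0}, {"tx": -10, "ty": -1, "tz": -30, "ax": 0, "ay": 0, "az": 0}, {"tx": 0, "ty": -1, "tz": -36, "ax": 0, "ay": 0, "az": 0}, {"tx": 0, "ty": -1, "tz": -36, "ax": 0, "ay": 0, "az": 0}, {"tx": 0, "ty": -1, "tz": -36, "ax": 0, "ay": 0, "az": 0}, {"tx": 0, "ty": -1, "tz": -36, "ax": 0, "ay": 0, "az": 0}, {"tx": 0, "ty": -1, "tz": -36, "ax": 0, "ay": 0, "az": 0}, {"tx": 0, "ty": -1, "tz": -36, "ax": 0, "ay": 0, "az": 0}, {"tx": 0, "ty": -1, "tz": -36, "ax": 0, "ay": 0, "az": 0}, {"tx": 0, "ty": 0, "tz": 0, "ax": 0, "ay": 0, "az": 0}, {"tx": 0, "ty": 0, "tz": 0, "ax": 0, "ay": 0, "az": 0}]'

```text
time_s: 14.28
ee_pos: [0.5123, 0.3086, 0.2005]
ee_rot: [0.57, 0.424, 0.563, -0.423]
force: [-0.3, -1.4, 0.1]
grip_width: 0.413
```

```bash
python3 - <<'E'
from h import *
go([.505,.326,.15],16.7)
M=c2w('wrist');a=bot.capture('wrist');np.save('M5.npy',M);save(a,'w5.png',1)
for r in bot.landmark_of('wrist','cap_center'): print(r['point'],round(r['confidence'],2),atz('wrist',r['point'],.0335,M).round(4))
for r in bot.trace('wrist','cap_center'): print('mask',r['mask'].sum(),r['point'],round(r['confidence'],2))
hsv=cv2.cvtColor(a,cv2.COLOR_RGB2HSV);m=cv2.inRange(hsv,(5,150,120),(18,255,255))
n,l,s,c=cv2.connectedComponentsWithStats(m)
for i in range(1,n):
    if s[i,4]>20: print('orange',s[i].tolist(),c[i][::-1].round(1),atz('wrist',c[i][::-1],.067,M).round(4))
E
```

```text
t 14.28 pos [0.5123 0.3086 0.2005] ydir 16.46 zdir -73.54 tilt [ 0.0078 -0.0044] F [-0.3 -1.4  0.1] w 0.413 j7 -0.05
need mm [ 50.4  -2.4 -19. ]
need rot [-0.0043  0.0064 -0.0063] joints [-0.82  0.59  0.4   1.64 -0.26  0.95 -0.05]
[140.9, 172.8] 0.73 [0.3997 0.334  0.0335]
[222.3, 184.7] 0.68 [0.4286 0.2557 0.0335]
mask 2095 [141.1, 179.7] 0.97
mask 1893 [220.0, 187.7] 0.7
```

View pics/w5.png

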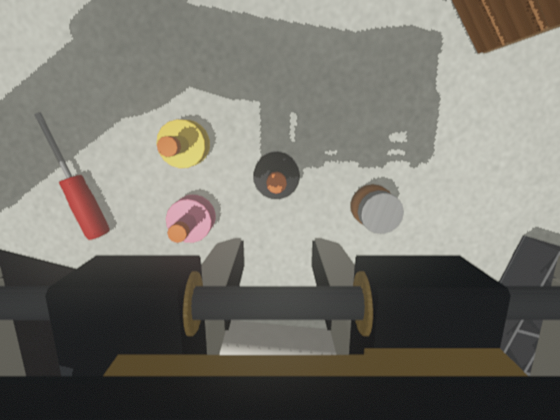

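The black cap is at (276,175) with its stem end at (277,182), in the robot's shadow. Pink is at (188,220), yellow at (181,143) and the pot at (378,210).

```bash
python3 - <<'E'
from h import *
M=np.load('M5.npy');b=cv2.imread('pics/w5.png').astype(int)
s=b[165:200,255:300];m=(s[:,:,2]-s[:,:,0])>40;p=np.argwhere(m).mean(0)+[165,255];print(m.sum(),p)
d=(b[150:202,250:305].max(2)<62);q=np.argwhere(d);print('black',q.min(0)+[150,250],q.max(0)+[150,250])
for z in(.06,.067): print(atz('wrist',p,z,M).round(4))
print('tri w/ M0 cap center', atz('wrist',[176,276.3],.0135,M).round(4))
X=atz('wrist',p,.065,M);go([X[0],X[1],.12],16.7)
E
```

```text
330 [182.69393939 275.85454545]
black [154 284] [159 291]
[0.5068 0.3273 0.06  ]
[0.5064 0.3284 0.067 ]
tri w/ M0 cap center [0.5075 0.3268 0.0135]
t 14.43 pos [0.513  0.3066 0.2006] ydir 16.23 zdir -73.77 tilt [ 0.0076 -0.0045] F [ 0.5 -0.1  0.1] w 0.41 j7 -0.05
need mm [ 80.5  -0.7 -22.9]
need rot [-0.0082  0.0064 -0.006 ] joints [-0.82  0.59  0.4   1.64 -0.26  0.95 -0.05]
```

Call:
arm_command --increments '[{"tx": 10, "ty": -0.5, "tz": -12, "ax": -0.004, "ay": 0.003, "az": -0.003}, {"tx": 25, "ty": -0.5, "tz": -11, "ax": -0.004, "ay": 0.003, "az": -0.003}, {"tx": 25, "ty": 0, "tz": 0, "ax": 0, "ay": 0, "az": 0}, {"tx": 18, "ty": 0, "tz": 0, "ax": 0, "ay": 0, "az": 0}, {"tx": 0, "ty": 0, "tz": 0, "ax": 0, "ay": 0, "az": 0}, {"tx": 0, "ty": 0, "tz": 0, "ax": 0, "ay": 0, "az": 0}]'

```text
time_s: 14.93
ee_pos: [0.5107, 0.3228, 0.1193]
ee_rot: [0.565, 0.427, 0.563, -0.426]
force: [0.0, 0.0, -0.3]
grip_width: 0.411
```

```bash
python3 - <<'E'
from h import *
M=c2w('wrist');go([.507,.327,.056],16.7)
a=bot.capture('wrist');save(a,'w6.png');np.save('M6.npy',M);b=a[:,:,::-1].astype(int)
pr=proj('wrist',[.507,.3275,.067],M);r,c=map(int,pr);r=max(r,20);print(pr)
s=b[max(0,r-40):r+40,c-40:c+40];m=((s[:,:,2]-s[:,:,0])>40).astype(np.uint8);n,l,st_,ce=cv2.connectedComponentsWithStats(m)
for i in range(1,n):
    if st_[i,4]>100:
        p=ce[i][::-1]+[max(0,r-40),c-40];print(st_[i],p,atz('wrist',p,.066,M).round(4),atz('wrist',p,.06,M).round(4))
        print('tri',tri([ray('wrist',p,M),ray('wrist',[182.7,275.9],np.load('M5.npy'))]))
E
```

```text
t 14.93 pos [0.5107 0.3228 0.1193] ydir 15.83 zdir -74.17 tilt [ 0.0044 -0.0005] F [ 0.   0.  -0.3] w 0.411 j7 -0.04
need mm [63.3 -2.7 -5.1]
need rot [-0.0152  0.0017 -0.0041] joints [-0.81  0.7   0.35  1.7  -0.31  0.79 -0.04]
[np.float64(226.1084846705999), np.float64(272.8056015733905)]
[ 27  22  28  30 637] [222.99686028 272.60753532] [0.5064 0.3293 0.066 ] [0.5068 0.3275 0.06  ]
tri (array([0.50691427, 0.32699528, 0.0583043 ]), [5.986350678392585e-06, 5.986350678690629e-06])
```

Call:
arm_command --increments '[{"tx": 15, "ty": -2.3, "tz": -6, "ax": -0.015, "ay": 0.002, "az": -0.004}, {"tx": 18, "ty": 0, "tz": 0, "ax": 0, "ay": 0, "az": 0}, {"tx": 18, "ty": 0, "tz": 0, "ax": 0, "ay": 0, "az": 0}, {"tx": 9, "ty": 0, "tz": 0, "ax": 0, "ay": 0, "az": 0}, {"tx": 2, "ty": 0, "tz": 0, "ax": 0, "ay": 0, "az": 0}, {"tx": 0, "ty": 0, "tz": 0, "ax": 0, "ay": 0, "az": 0}]'

```text
time_s: 15.48
ee_pos: [0.5138, 0.3281, 0.063]
ee_rot: [0.568, 0.428, 0.564, -0.419]
force: [-0.7, -0.1, 0.9]
grip_width: 0.408
```

```bash
python3 -c "
from h import *
go([.5068,.328,.056],16.7)"
```

```text
t 15.48 pos [0.5138 0.3281 0.063 ] ydir 16.4 zdir -73.6 tilt [0.0132 0.0073] F [-0.7 -0.1  0.9] w 0.408 j7 -0.0
need mm [ 6.9 -6.9 -1.9]
need rot [-0.0053 -0.0032 -0.0147] joints [-0.79  0.78  0.31  1.73 -0.35  0.67 -0.  ]
```

Call:
arm_command --increments '[{"tx": 2, "ty": -4, "tz": -1, "ax": -0.003, "ay": -0.002, "az": -0.008}, {"tx": 3, "ty": -3, "tz": -1, "ax": -0.003, "ay": -0.002, "az": -0.007}, {"tx": 2, "ty": 0, "tz": 0, "ax": 0, "ay": 0, "az": 0}, {"tx": 0, "ty": 0, "tz": 0, "ax": 0, "ay": 0, "az": 0}]'

```text
time_s: 15.82
ee_pos: [0.5083, 0.3288, 0.0592]
ee_rot: [0.568, 0.423, 0.567, -0.421]
force: [-0.8, 0.8, -0.1]
grip_width: 0.411
```

```bash
python3 -c "
from h import *
go([.5068,.328,.056],16.7)"
```

```text
t 15.82 pos [0.5083 0.3288 0.0592] ydir 16.73 zdir -73.27 tilt [0.0042 0.0018] F [-0.8  0.8 -0.1] w 0.411 j7 -0.0
need mm [ 3.2 -1.6  0.3]
need rot [ 0.0006 -0.0005 -0.0046] joints [-0.8   0.78  0.31  1.74 -0.35  0.67 -0.  ]
```

Call:
arm_command --increments '[{"tx": 3, "ty": -1.6, "tz": 0, "ax": 0, "ay": 0, "az": -0.005}, {"tx": 2, "ty": -0.5, "tz": 0, "ax": 0, "ay": 0, "az": 0}, {"tx": 0, "ty": 0, "tz": 0, "ax": 0, "ay": 0, "az": 0}]'

```text
time_s: 16.07
ee_pos: [0.5064, 0.3287, 0.0547]
ee_rot: [0.567, 0.422, 0.568, -0.421]
force: [-0.4, 0.1, 0.5]
grip_width: 0.413
```

Call:
arm_command --increments '[{"tx": 0, "ty": 0, "tz": 0, "ax": 0, "ay": 0, "az": 0}, {"tx": 0, "ty": 0, "tz": 0, "ax": 0, "ay": 0, "az": 0}, {"tx": 0, "ty": 0, "tz": 0, "ax": 0, "ay": 0, "az": 0}, {"tx": 0, "ty": 0, "tz": 0, "ax": 0, "ay": 0, "az": 0}, {"tx": 0, "ty": 0, "tz": 0, "ax": 0, "ay": 0, "az": 0}, {"tx": 0, "ty": 0, "tz": 0, "ax": 0, "ay": 0, "az": 0}]' --gripper 255

```text
time_s: 16.57
ee_pos: [0.5064, 0.3285, 0.0545]
ee_rot: [0.567, 0.422, 0.568, -0.422]
force: [-0.7, 0.5, -0.5]
grip_width: 0.187
```

```bash
python3 -c "
from h import *
go([.5068,.328,.056],16.7)"
```

```text
t 16.57 pos [0.5064 0.3285 0.0545] ydir 16.75 zdir -73.25 tilt [0.0001 0.001 ] F [-0.7  0.5 -0.5] w 0.187 j7 -0.0
need mm [-1.5  0.2  0.6]
need rot [ 0.0008 -0.0009 -0.0004] joints [-0.79  0.79  0.3   1.74 -0.35  0.67 -0.  ]
```

Call:
arm_command --increments '[{"tx": -12, "ty": 0, "tz": 0, "ax": 0, "ay": 0, "az": 0}, {"tx": -30, "ty": 0, "tz": 0, "ax": 0, "ay": 0, "az": 0}, {"tx": -38, "ty": 0, "tz": 0, "ax": 0, "ay": 0, "az": 0}, {"tx": -38, "ty": 0, "tz": 0, "ax": 0, "ay": 0, "az": 0}, {"tx": -30, "ty": 0, "tz": 5, "ax": 0, "ay": 0, "az": 0}, {"tx": -5, "ty": -4, "tz": 25, "ax": 0, "ay": 0, "az": 0}, {"tx": 0, "ty": -4, "tz": 34, "ax": 0, "ay": 0, "az": 0}, {"tx": 0, "ty": -4, "tz": 34, "ax": 0, "ay": 0, "az": 0}, {"tx": 0, "ty": -4, "tz": 34, "ax": 0, "ay": 0, "az": 0}, {"tx": 0, "ty": -4, "tz": 34, "ax": 0, "ay": 0, "az": 0}, {"tx": 0, "ty": -4, "tz": 30, "ax": 0, "ay": 0, "az": 0}]'

```text
time_s: 17.48
ee_pos: [0.5397, 0.1383, 0.2219]
ee_rot: [0.571, 0.419, 0.573, -0.413]
force: [1.0, -0.9, -1.1]
grip_width: 0.187
```

```bash
python3 -c "
from h import *
go([.5535,.0191,.2],16.7)"
```

```text
t 17.48 pos [0.5397 0.1383 0.2219] ydir 17.92 zdir -72.08 tilt [0.0036 0.0089] F [ 1.  -0.9 -1.1] w 0.187 j7 0.26
need mm [ 20.9 -23.7 117.8]
need rot [ 0.0213 -0.0074 -0.0061] joints [-0.54  0.51  0.4   1.73 -0.24  0.94  0.26]
```

Call:
arm_command --increments '[{"tx": 0, "ty": -6, "tz": 27, "ax": 0.01, "ay": -0.003, "az": -0.003}, {"tx": 0, "ty": -6, "tz": 30, "ax": 0.01, "ay": -0.003, "az": -0.003}, {"tx": 0, "ty": -6, "tz": 30, "ax": 0, "ay": 0, "az": 0}, {"tx": 0, "ty": -4, "tz": 18, "ax": 0, "ay": 0, "az": 0}, {"tx": 0, "ty": 0, "tz": 0, "ax": 0, "ay": 0, "az": 0}, {"tx": 0, "ty": 0, "tz": 0, "ax": 0, "ay": 0, "az": 0}]'

```text
time_s: 17.98
ee_pos: [0.5494, 0.0144, 0.2278]
ee_rot: [0.566, 0.427, 0.561, -0.427]
force: [0.3, 0.5, -1.3]
grip_width: 0.19
```

```bash
python3 - <<'E'
from h import *
go([.5535,.0191,.18],16.7)
a=bot.capture('wrist');save(a,'w7.png',1.2)
b=bot.capture('scene');top=bot.capture('top')
for n in('scene','top'):
    for t in('blue_jar','handle','red_jar','green_jar','violet_jar'): print(n,t,[(np.round(r['point']).tolist(),round(r['confidence'],2)) for r in bot.landmark_of(n,t)[:2]])
    print('pred blue',proj(n,[.5535,.0191,.09]), 'pred red',proj(n,[.6493,.0477,.09]))
E
```

```text
t 17.98 pos [0.5494 0.0144 0.2278] ydir 15.71 zdir -74.29 tilt [ 0.0058 -0.0033] F [ 0.3  0.5 -1.3] w 0.19 j7 0.44
need mm [47.8  5.  -3.6]
need rot [-0.0173  0.0048 -0.0046] joints [-0.35  0.49  0.42  1.75 -0.24  0.95  0.44]
scene blue_jar []
scene handle [([235.0, 315.0], 0.56)]
scene red_jar [([262.0, 328.0], 0.43)]
scene green_jar [([225.0, 317.0], 0.59)]
scene violet_jar [([248.0, 293.0], 0.72), ([163.0, 342.0], 0.2)]
pred blue [np.float64(230.44331467774145), np.float64(297.38288149276593)] pred red [np.float64(260.86526661078096), np.float64(326.8167077606782)]
top blue_jar []
top handle []
top red_jar []
top green_jar []
top violet_jar []
pred blue [np.float64(182.71446070736215), np.float64(265.3186949673077)] pred red [np.float64(144.0337398011278), np.float64(252.54551925710538)]
```

View pics/w7.png

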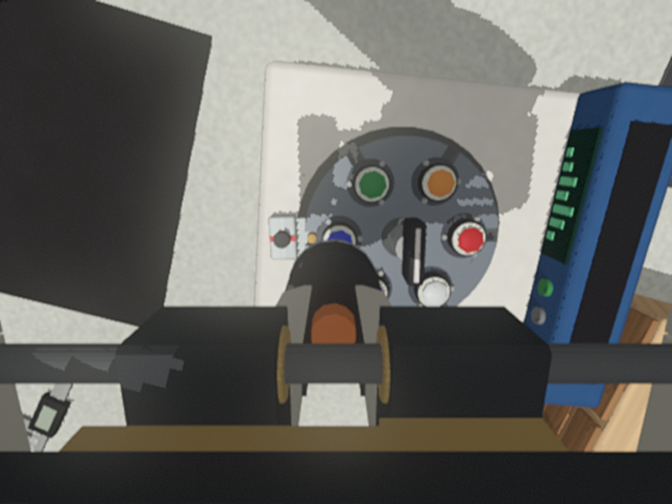

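The cap is held (stem at (335,325), cup at (335,280)). Behind it are the blue jar at (340,236), red at (469,238) and the pin at (312,238). Checking the predicted nest pixel.

```bash
python3 - <<'E'
from h import *
M=c2w('wrist')
for n,X in(('blue',[.5535,.0191,.1]),('red',[.6493,.0477,.1]),('green',[.6014+.05*np.cos(np.radians(136.6)),.0334+.05*np.sin(np.radians(136.6)),.1]),('amber',[.6014+.05*np.cos(np.radians(76.6)),.0334+.05*np.sin(np.radians(76.6)),.1])):
    print(n,(np.array(proj('wrist',X,M))*1.2).round(1)[::-1])
go([.5535,.0191,.18],16.7)
E
```

```text
blue [337.8 244.9]
red [471.  243.3]
green [372.  186.1]
amber [441.3 185.3]
t 18.63 pos [0.5495 0.0154 0.227 ] ydir 15.88 zdir -74.12 tilt [ 0.0052 -0.0039] F [-0.4  0.4 -0.4] w 0.189 j7 0.44
need mm [47.   4.6 -2.7]
need rot [-0.0143  0.0052 -0.0039] joints [-0.35  0.49  0.42  1.75 -0.24  0.95  0.44]
```

```bash
python3 - <<'E'
from h import *
C=np.array(bot.camera_info('wrist')['tool_from_camera'])
g=cv2.resize(cv2.imread('pics/w7.png'),(560,420),interpolation=cv2.INTER_AREA)
print('col279 rows195-300',[int(v) for v in g[192:212,268].max(1)],[int(v) for v in g[192:212,292].max(1)])
for z0 in(-.004,-.002,0,.002,.004):
    print(z0,[round(min(proj('wrist',[x,24.5e-3*np.cos(t),z0+24.5e-3*np.sin(t)],C)[0] for t in np.linspace(0,6.28,200)),1) for x in(.0275,.0545)],
     [np.round(proj('wrist',[x,0,z0],C)[0],1) for x in(-.0125,.0275)],'stemtop near edge',round(proj('wrist',[-.0125,0,z0-.009],C)[0],1))
for r in range(215,290,5): print(r,g[r,279].tolist(),end=' ')
o=g[230:300,255:305].astype(int);m=(o[:,:,2]-o[:,:,0])>35;q=np.argwhere(m);print('orange',q.min(0)+[230,255],q.max(0)+[230,255],[(int(r),int(m[r-230].sum())) for r in range(245,300,3)])
E
```

```text
col279 rows195-300 [117, 111, 105, 99, 101, 102, 105, 107, 105, 91, 74, 61, 58, 60, 59, 59, 58, 59, 60, 59] [122, 143, 144, 131, 128, 126, 124, 124, 123, 119, 106, 80, 54, 43, 43, 44, 44, 45, 45, 45]
-0.004 [np.float64(200.7), np.float64(191.7)] [np.float64(270.7), np.float64(241.2)] stemtop near edge 252.6
-0.002 [np.float64(204.1), np.float64(194.7)] [np.float64(274.6), np.float64(244.4)] stemtop near edge 256.7
0 [np.float64(207.5), np.float64(197.7)] [np.float64(278.5), np.float64(247.5)] stemtop near edge 260.7
0.002 [np.float64(210.9), np.float64(200.6)] [np.float64(282.4), np.float64(250.7)] stemtop near edge 264.7
0.004 [np.float64(214.2), np.float64(203.6)] [np.float64(286.2), np.float64(253.8)] stemtop near edge 268.7
215 [49, 50, 51] 220 [47, 49, 49] 225 [46, 48, 49] 230 [45, 47, 48] 235 [44, 45, 46] 240 [43, 44, 46] 245 [41, 43, 46] 250 [39, 41, 43] 255 [44, 70, 115] 260 [45, 71, 117] 265 [49, 81, 135] 270 [49, 80, 134] 275 [48, 80, 133] 280 [49, 81, 134] 285 [50, 74, 116] orange [253 259] [286 296] [(245, 0), (248, 0), (251, 0), (254, 17), (257, 24), (260, 31), (263, 34), (266, 35), (269, 36), (272, 36), (275, 38), (278, 38), (281, 38), (284, 37), (287, 0), (290, 0), (293, 0), (296, 0), (299, 0)]
```

```bash
cat > fit.py <<'E'
from h import *
from scipy.optimize import least_squares
def fit(img,M,cam='wrist',rng=dict(green=(45,90),amber=(8,20),red=(170,180),violet=(135,160),blue=(110,130)),use=('green','amber','red'),ang0=16.6):
    A=dict(red=0,amber=60,green=120,blue=180,violet=240,clear=300);hsv=cv2.cvtColor(img,cv2.COLOR_RGB2HSV);pts=[]
    for k in use:
        a=np.radians(ang0+A[k]);p=proj(cam,[.6014+.05*np.cos(a),.0334+.05*np.sin(a),.1],M);r,c=map(int,p)
        lo,hi=rng[k];m=cv2.inRange(hsv,(lo,110,40),(hi,255,255))
        if k=='red': m|=cv2.inRange(hsv,(0,110,40),(5,255,255))
        w=np.zeros_like(m);cv2.circle(w,(c,r),22,255,-1);n,l,s,ce=cv2.connectedComponentsWithStats(m&w)
        i=1+np.argmax(s[1:,4]);pts.append(ce[i][::-1]);print(k,s[i,4],ce[i][::-1].round(1),'pred',np.round(p,1))
    off=np.radians([A[k] for k in use])
    def f(q):
        return np.concatenate([np.array(proj(cam,[q[0]+.05*np.cos(q[2]+o),q[1]+.05*np.sin(q[2]+o),.1],M))-p for o,p in zip(off,pts)])
    r=least_squares(f,[.6014,.0334,np.radians(ang0)]);q=r.x;print('axis',q[:2].round(4),'ang',np.degrees(q[2]).round(2),'res px',r.fun.round(1))
    n=q[:2]-.05*np.array([np.cos(q[2]),np.sin(q[2])]);print('blue nest',n.round(4));return n
if __name__=='__main__':
    st();M=c2w('wrist');a=bot.capture('wrist');n=fit(a,M)
    t=bot.capture('top');s=bot.capture('scene');fit(s,c2w('scene'),'scene')
    cv2.imwrite('pics/s7raw.png',s[:,:,::-1]);cv2.imwrite('pics/t7raw.png',t[:,:,::-1]);cv2.imwrite('pics/w7raw.png',a[:,:,::-1]);np.save('M7.npy',M)
E
python3 fit.py
```

```text
t 18.63 pos [0.5495 0.0154 0.227 ] ydir 15.88 zdir -74.12 tilt [ 0.0052 -0.0039] F [-0.4  0.4 -0.4] w 0.189 j7 0.44
green 307 [154.9 310.4] pred [155.1 310. ]
amber 375 [153.6 367. ] pred [154.4 367.7]
red 334 [201.1 391.8] pred [202.8 392.5]
axis [0.6011 0.034 ] ang 17.03 res px [-0.3 -0.9 -0.2  0.3  0.6  0.7]
blue nest [0.5533 0.0193]
green 22 [225.8 319.9] pred [225.9 319.8]
amber 49 [241.1 334.9] pred [240.5 334.8]
red 60 [258.5 327.4] pred [258.2 327.3]
axis [0.602  0.0333] ang 16.35 res px [ 0.3  0.1 -0.3  0.  -0.  -0.1]
blue nest [0.554  0.0192]
```

Call:
arm_command --increments '[{"tx": 10, "ty": 2.5, "tz": -2, "ax": -0.008, "ay": 0.003, "az": -0.002}, {"tx": 15, "ty": 2.5, "tz": -2, "ax": -0.006, "ay": 0.002, "az": -0.002}, {"tx": 12, "ty": 0, "tz": 0, "ax": 0, "ay": 0, "az": 0}, {"tx": 0, "ty": 0, "tz": 0, "ax": 0, "ay": 0, "az": 0}, {"tx": 0, "ty": 0, "tz": 0, "ax": 0, "ay": 0, "az": 0}]'

```text
time_s: 19.2
ee_pos: [0.5543, 0.0211, 0.1873]
ee_rot: [0.568, 0.422, 0.567, -0.421]
force: [-0.5, 0.9, -0.2]
grip_width: 0.187
```

```bash
python3 -c "
from h import *
go([.5531,.0204,.165],16.7)"
```

```text
t 19.2 pos [0.5543 0.0211 0.1873] ydir 16.77 zdir -73.23 tilt [0.0008 0.0007] F [-0.5  0.9 -0.2] w 0.187 j7 0.47
need mm [22.3 -1.4  0.3]
need rot [ 0.0012 -0.0005 -0.0009] joints [-0.33  0.55  0.39  1.78 -0.26  0.87  0.47]
```

Call:
arm_command --increments '[{"tx": 8, "ty": -1.2, "tz": 0, "ax": 0, "ay": 0, "az": 0}, {"tx": 8, "ty": 0, "tz": 0, "ax": 0, "ay": 0, "az": 0}, {"tx": 4, "ty": 0, "tz": 0, "ax": 0, "ay": 0, "az": 0}, {"tx": 0, "ty": 0, "tz": 0, "ax": 0, "ay": 0, "az": 0}, {"tx": 0, "ty": 0, "tz": 0, "ax": 0, "ay": 0, "az": 0}]'

```text
time_s: 19.62
ee_pos: [0.5536, 0.0206, 0.1658]
ee_rot: [0.568, 0.422, 0.567, -0.421]
force: [-0.4, 0.1, -0.3]
grip_width: 0.189
```

```bash
python3 - <<'E'
from fit import *
go([.5531,.0204,.165],16.7)
M=c2w('wrist');a=bot.capture('wrist');s=bot.capture('scene')
C=np.array(bot.camera_info('wrist')['tool_from_camera'])
for z0 in(0,.0013,.0025): print(z0,round(min(proj('wrist',[.0545,24.5e-3*np.cos(t),z0+24.5e-3*np.sin(t)],C)[0] for t in np.linspace(0,6.28,200)),1))
print([int(v) for v in a[190:212,279].max(1)])
A=cv2.resize(a[110:270,180:400],None,fx=1.8,fy=1.8);B=cv2.resize(s[200:275,270:350],None,fx=5,fy=5,interpolation=cv2.INTER_CUBIC)
o=np.zeros((375,800,3),np.uint8);o[:288,:396]=A;o[:,400:]=B;cv2.imwrite('pics/c8.png',o[:,:,::-1])
E
```

```text
t 19.62 pos [0.5536 0.0206 0.1658] ydir 16.77 zdir -73.23 tilt [0.0018 0.0008] F [-0.4  0.1 -0.3] w 0.189 j7 0.49
need mm [ 0.8 -0.5  0.1]
need rot [ 0.0012 -0.0003 -0.002 ] joints [-0.32  0.57  0.38  1.8  -0.28  0.82  0.49]
0 197.7
0.0013 199.6
0.0025 201.4
[90, 91, 90, 90, 89, 91, 91, 89, 85, 85, 75, 51, 40, 43, 45, 43, 43, 42, 42, 43, 45, 45]
```

View pics/c8.png

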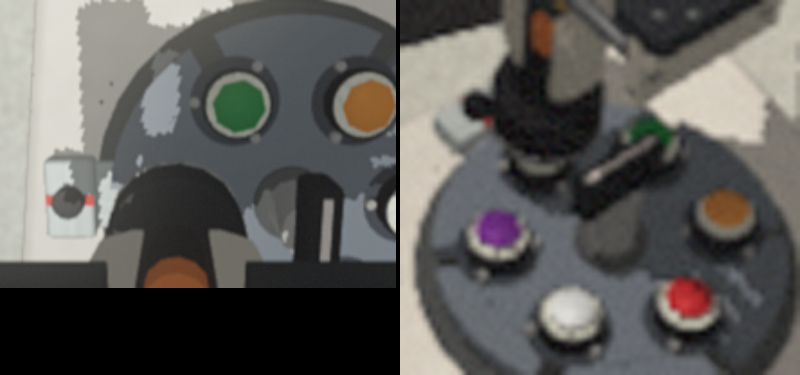

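The crop shows the cap just above the blue jar, centred on it in both views (left: cap (175,215), clamp (70,200); right: jar (540,155) under the cup). All other jars are in their nests. Lowering.

Call:
arm_command --increments '[{"tx": 5, "ty": -0.6, "tz": -0.3, "ax": 0, "ay": 0, "az": -0.002}, {"tx": 6, "ty": 0, "tz": 0, "ax": 0, "ay": 0, "az": 0}, {"tx": 6, "ty": 0, "tz": 0, "ax": 0, "ay": 0, "az": 0}, {"tx": 4, "ty": 0, "tz": 0, "ax": 0, "ay": 0, "az": 0}, {"tx": 0, "ty": 0, "tz": 0, "ax": 0, "ay": 0, "az": 0}, {"tx": 0, "ty": 0, "tz": 0, "ax": 0, "ay": 0, "az": 0}]'

```text
time_s: 20.22
ee_pos: [0.5536, 0.0208, 0.1435]
ee_rot: [0.568, 0.422, 0.567, -0.421]
force: [0.1, -0.6, -0.2]
grip_width: 0.189
```

```bash
python3 -c "
from h import *
go([.5531,.0206,.1345],16.7)"
```

```text
t 20.22 pos [0.5536 0.0208 0.1435] ydir 16.78 zdir -73.22 tilt [0.0019 0.0004] F [ 0.1 -0.6 -0.2] w 0.189 j7 0.5
need mm [ 9.  -0.5  0.1]
need rot [ 0.0014  0.0002 -0.002 ] joints [-0.31  0.6   0.37  1.83 -0.3   0.77  0.5 ]
```

Call:
arm_command --increments '[{"tx": 1.5, "ty": -0.6, "tz": 0, "ax": 0, "ay": 0, "az": -0.002}, {"tx": 1.5, "ty": 0, "tz": 0, "ax": 0, "ay": 0, "az": 0}, {"tx": 1.5, "ty": 0, "tz": 0, "ax": 0, "ay": 0, "az": 0}, {"tx": 1.5, "ty": 0, "tz": 0, "ax": 0, "ay": 0, "az": 0}, {"tx": 0, "ty": 0, "tz": 0, "ax": 0, "ay": 0, "az": 0}]'

```text
time_s: 20.63
ee_pos: [0.5533, 0.0206, 0.1371]
ee_rot: [0.568, 0.422, 0.567, -0.422]
force: [0.0, -0.6, -0.4]
grip_width: 0.188
```

Call:
arm_command --increments '[{"tx": 1, "ty": 0, "tz": 0, "ax": 0, "ay": 0, "az": 0}, {"tx": 1, "ty": 0, "tz": 0, "ax": 0, "ay": 0, "az": 0}, {"tx": 0, "ty": 0, "tz": 0, "ax": 0, "ay": 0, "az": 0}]'

```text
time_s: 20.88
ee_pos: [0.5534, 0.0206, 0.1351]
ee_rot: [0.568, 0.422, 0.567, -0.422]
force: [-0.9, -0.6, -1.2]
grip_width: 0.187
```

```bash
python3 -c "
from h import *
go([.5531,.0206,.1345],16.7)"
```

```text
t 20.88 pos [0.5534 0.0206 0.1351] ydir 16.78 zdir -73.22 tilt [ 0.001  -0.0002] F [-0.9 -0.6 -1.2] w 0.187 j7 0.51
need mm [ 0.6 -0.3 -0.1]
need rot [ 0.0015  0.0005 -0.0009] joints [-0.31  0.61  0.36  1.83 -0.3   0.75  0.51]
```

Call:
arm_command --increments '[{"tx": 0.7, "ty": 0, "tz": 0, "ax": 0, "ay": 0, "az": 0}, {"tx": 0.6, "ty": 0, "tz": 0, "ax": 0, "ay": 0, "az": 0}, {"tx": 0, "ty": 0, "tz": 0, "ax": 0, "ay": 0, "az": 0}]'

```text
time_s: 21.13
ee_pos: [0.5537, 0.0204, 0.1345]
ee_rot: [0.568, 0.422, 0.567, -0.421]
force: [-0.7, 0.2, -0.6]
grip_width: 0.19
```

Call:
arm_command --increments '[{"tx": 0.7, "ty": 0, "tz": 0, "ax": 0, "ay": 0, "az": 0}, {"tx": 0.7, "ty": 0, "tz": 0, "ax": 0, "ay": 0, "az": 0}]'

```text
time_s: 21.3
ee_pos: [0.5537, 0.0204, 0.1342]
ee_rot: [0.568, 0.422, 0.567, -0.421]
force: [-2.1, 0.5, 6.6]
grip_width: 0.185
```

Call:
arm_command --increments '[{"tx": -0.4, "ty": 0, "tz": 0, "ax": 0, "ay": 0, "az": 0}, {"tx": 0, "ty": 0, "tz": 0, "ax": 0, "ay": 0, "az": 0}, {"tx": 0, "ty": 0, "tz": 0, "ax": 0, "ay": 0, "az": 0}, {"tx": 0, "ty": 0, "tz": 0, "ax": 0, "ay": 0, "az": 0}, {"tx": 0, "ty": 0, "tz": 0, "ax": 0, "ay": 0, "az": 0}]' --gripper 155

```text
time_s: 21.72
ee_pos: [0.5544, 0.0203, 0.1347]
ee_rot: [0.569, 0.423, 0.566, -0.421]
force: [0.2, -0.1, -0.8]
grip_width: 0.387
```

```bash
python3 -c "
from h import *
go([.5531,.0206,.1345],16.7)"
```

```text
t 21.72 pos [0.5544 0.0203 0.1347] ydir 16.77 zdir -73.23 tilt [0.0041 0.0003] F [ 0.2 -0.1 -0.8] w 0.387 j7 0.51
need mm [ 0.2 -1.2 -0.6]
need rot [ 0.0012  0.0009 -0.0041] joints [-0.31  0.61  0.36  1.83 -0.3   0.74  0.51]
```

Call:
arm_command --increments '[{"tx": -8, "ty": 0, "tz": 0, "ax": 0, "ay": 0, "az": 0}, {"tx": -15, "ty": 0, "tz": 0, "ax": 0, "ay": 0, "az": 0}, {"tx": -30, "ty": 0, "tz": 0, "ax": 0, "ay": 0, "az": 0}, {"tx": -35, "ty": 0, "tz": 0, "ax": 0, "ay": 0, "az": 0}, {"tx": 0, "ty": 0, "tz": 30, "ax": 0, "ay": 0, "az": 0}, {"tx": 0, "ty": 0, "tz": 30, "ax": 0, "ay": 0, "az": 0}, {"tx": 0, "ty": 0, "tz": 10, "ax": 0, "ay": 0, "az": 0}, {"tx": 0, "ty": 0, "tz": 0, "ax": 0, "ay": 0, "az": 0}, {"tx": 0, "ty": 0, "tz": 0, "ax": 0, "ay": 0, "az": 0}]'

```text
time_s: 22.47
ee_pos: [0.5748, -0.0455, 0.2293]
ee_rot: [0.569, 0.421, 0.568, -0.419]
force: [0.1, -0.0, -0.4]
grip_width: 0.389
```

```bash
python3 - <<'E'
from fit import *
st();M=c2w('wrist');a=bot.capture('wrist');s=bot.capture('scene');fit(a,M)
for n in('scene',): print([(np.round(r['point']).tolist(),round(r['confidence'],2)) for r in bot.landmark_of(n,'cap_center')],proj(n,[.5535,.0192,.1135]))
A=cv2.resize(a[0:280],(560,280));B=cv2.resize(s[200:275,270:350],None,fx=3.6,fy=3.6,interpolation=cv2.INTER_CUBIC)
o=np.zeros((560,560,3),np.uint8);o[:280]=A;o[285:285+B.shape[0],:B.shape[1]]=B;cv2.imwrite('pics/c9.png',o[:,:,::-1])
E
```

```text
t 22.47 pos [ 0.5748 -0.0455  0.2293] ydir 17.06 zdir -72.94 tilt [0.0033 0.0011] F [ 0.1 -0.  -0.4] w 0.389 j7 0.57
green 395 [ 76.3 305.4] pred [ 75.7 305.4]
amber 441 [ 76.5 365.2] pred [ 76.3 366. ]
red 380 [130.1 390.2] pred [130.8 391.1]
axis [0.6012 0.0332] ang 16.94 res px [-0.2 -0.7 -0.2  0.2  0.5  0.6]
blue nest [0.5533 0.0186]
[([223.0, 295.0], 0.84), ([186.0, 363.0], 0.64), ([170.0, 378.0], 0.62)] [np.float64(223.83831933290492), np.float64(297.95593295060934)]
```

View pics/c9.png

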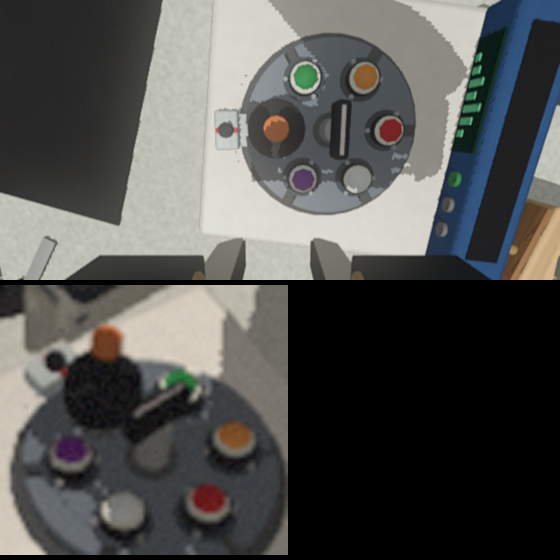

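The final picture shows the cap standing upright over the blue jar (276,128), in line with the clamp at (227,129). The other five jars are in their nests and the gripper is clear.

```bash
python3 -c "
from h import *
st();print(bot.finish_job())"
```

```text
t 22.62 pos [ 0.5745 -0.0438  0.2287] ydir 17.24 zdir -72.76 tilt [0.002  0.0018] F [ 0.5  0.2 -0.3] w 0.391 j7 0.57
the job is handed in; nothing more can be done
None
```

The job is done and handed in at 22.6 s, with the blue stone's jar at the read station and the black cap over it. No verdict came back, so this rests on my own checks.

- **Turn:** I lifted the carousel by its handle and turned it about +97° (anticlockwise, the shorter way).
- **Lowering:** It went down in small steps, at most about 0.8 mm a row, and dropped 8.1 mm below its on-pin start height. The force then turned upward, and the wrist camera showed the brass pin in blue's notch.
- **Cap:** I picked up the black cap, not the pink or yellow one, and lowered it past the pegs. It met the plate at the height expected for lying flat, then I let go.

**Last checks:** The final pictures show the cap upright and centred over blue's jar, and the other five jars in their nests. The carousel fit matched the seated position to within 1 mm. The gripper was clear with about zero force, and highest contact forces were around 10 N.

**What disagreed:**
- The gripper read about 21 mm while holding the 12 mm handle, though it carried the load well.
- The cap sat about 1–2 mm off-centre in the gripper along the pads; I corrected for this before placing it.
- The overhead camera could not confirm the jars with the arm in its view.

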